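# Refill the bench wire rack and send the empties back

### The job

Swap the empty spools in the wire rack for the full ones from the delivered carton: fold the carton's two long flaps wide open, stand every full spool in a rack bay of its own, and stand every empty spool in a slot of the carton, to go back. Once the full spools are in, thread the spindle through both side plates and all the spools until its wooden grip butts against the plate, and fold both flaps shut again. Leave the other things on the bench where they are.

Things in the scene. Friction and masses are not known exactly. Their poses are not given: they have to be found in the camera images.
- rack: Wire rack, screwed to the bench: dark base 116 mm (x) by 224 mm (y), an upright plywood side plate at each end, 80 mm wide, 10 mm thick, top 84 mm above the bench, outer faces at own y = -106 and +106 mm. Each plate has one through bore, 20.5 mm in diameter. Three bays between low wooden separators. Origin: centre of its underside, at bench height; z up.
- rack_axis (a point): Point on the common line of the rack's two bores, midway between the plates, 64.5 mm above the bench; own y along the bores. Bays are centred at own y = -56, 0 and +56 mm: slots 30 mm wide between separators with roof-shaped tops, 50 mm above the bench. In a bay a spool rests on two steel rods with its bore in line with the plates' bores (its centre within 2 mm of this height).
- spindle_grip (a point): Spindle, loose on the bench, 0.13 to 0.2 kg: steel shaft 16 mm in diameter, 224 mm long, last 19 mm tapered to a 6 mm nose; at its other end a square wooden grip 26 x 26 mm, 56 mm long, which stops it at the plate. Own y runs along the axis from nose to grip. This point: on the axis in the grip, 30 mm from the shoulder where the shaft begins, 26 mm from the grip's end.
- spindle_mid (a point): Point on the spindle's axis, in the shaft, 106 mm from the shoulder: midway between the side plates when the spindle is home (it may go in from either side). Lying on the bench, the spindle slopes 1.3 degrees: the axis is 13 mm up at the grip and 8 mm at the nose. It drops about 2 mm in the bores when let go.
- spindle_tip (a point): The spindle's nose, on the axis, 224 mm from the shoulder.
- carton: Cardboard carton, fixed to the bench, 100 mm (x) by 212 mm (y), rim 88 mm up, walls 4 mm; origin: centre of its underside, z up. The short flaps are folded down outside the ends, standing out 15 mm. A cardboard insert with roof-shaped ridges, 34 mm up, has three slots 30 mm wide at own y = -56, 0 and +56 mm; spools stand there on edge, axes along own y, centres 43 mm up, tops 5 mm below the rim.
- flap_near (a joint): Angle of the carton's long flap at its own -x side (towards the robot): 0 closed (level, over the opening), 1.57 upright, 2.25 the stop, leaning outwards, wide open. At the start 0.85 to 1.2 (half open), with a gap of 30 mm or more between the two free edges. A light crease: it stays where it is left and moves at under 1 N at its edge.
- flap_far (a joint): The same for the long flap at the carton's +x side.
- flap_near_hinge (a point): Middle of the crease of the near flap, on the carton's rim, 88 mm above the bench; the crease runs along the carton's y. The flap is 49 mm from crease to free edge, 208 mm long, 4 mm thick.
- flap_far_hinge (a point): Middle of the crease of the far flap, which is like the near one.
- flap_near_edge (a point): Middle of the near flap's free edge.
- flap_far_edge (a point): Middle of the far flap's free edge.
- mug: White mug, bystander: 76 mm across, 92 mm tall; origin at the centre of its underside.
- glue: White glue bottle, bystander: 52 mm across, 150 mm tall; origin at the centre of its underside.
- block: Wooden sanding block with cork face, bystander, low: 75 x 32 x 28 mm; origin at the centre of its underside.
- jar: Amber glass jar with a metal lid, bystander: 72 mm across, 70 mm tall; origin at the centre of its underside.
- driver: Screwdriver, bystander, 200 mm long, lying along its own x; origin under its middle.
- spool0_c (a point): Full spool of winding wire, loose, 0.15 to 0.31 kg, in the carton at the start; may be absent. Black flanges 80 mm in diameter, 24 mm wide over the flanges, bright wire nearly to the rim, plain bore 28 mm through. This point is its centre; own y runs along its axis (own x and z turn with it).
- spool1_c (a point): Full spool of winding wire, loose, 0.15 to 0.31 kg, in the carton at the start; may be absent. Black flanges 80 mm in diameter, 24 mm wide over the flanges, bright wire nearly to the rim, plain bore 28 mm through. This point is its centre; own y runs along its axis (own x and z turn with it).
- spool2_c (a point): Full spool of winding wire, loose, 0.15 to 0.31 kg, in the carton at the start; may be absent. Black flanges 80 mm in diameter, 24 mm wide over the flanges, bright wire nearly to the rim, plain bore 28 mm through. This point is its centre; own y runs along its axis (own x and z turn with it).
- empty0_c (a point): Empty spool, loose, 0.07 kg, in a bay of the rack at the start; may be absent. Same size as a full one, but with a bare black hub, 38 mm thick, between the flanges. This point is its centre; own y runs along its axis.
- empty1_c (a point): Empty spool, loose, 0.07 kg, in a bay of the rack at the start; may be absent. Same size as a full one, but with a bare black hub, 38 mm thick, between the flanges. This point is its centre; own y runs along its axis.
- empty2_c (a point): Empty spool, loose, 0.07 kg, in a bay of the rack at the start; may be absent. Same size as a full one, but with a bare black hub, 38 mm thick, between the flanges. This point is its centre; own y runs along its axis.
Mind the look-alikes: they are no part of the job. Leave any orange or purple look-alike of the part that bears empty2_c alone. Leave any purple look-alike of the part that bears spool2_c alone.

How it is judged:
By the outcome, as a careful person would: the job done as asked, in the order asked, and still so for the second after the job is handed in, with the robot touching nothing.
Of spool0, spool1, spool2 only 2 to 3 are there at a start; the rules pass over those that are not, and their reading is None.
Of empty0, empty1, empty2 only 1 to 2 are there at a start; the rules pass over those that are not, and their reading is None.
At some moment in a run one of spindle may be knocked a few centimetres aside while the robot is not near it.
It also fails if it takes over 210 s, if anything falls off the work surface, if the arm or the gripper's body presses on something with over 40 N, if the wrist force passes 120 N, or if a joint passes its speed limit or range.

### The arm

A 6-joint arm with a two-finger parallel gripper is mounted at the origin on the work surface. World frame = base frame: x ahead of the robot, y to its left, z up, the work surface at z = 0. Lengths are in m, angles in degrees, forces in N, time in s.
With the tool pointing down it reaches from about 0.25 to 0.725 m from the base axis. Payload 9.7 kg.
Tool frame: the origin (TCP) lies midway between the tips of the shut fingers; the grasp point (between the pads) lies 19 mm behind it; z points along the fingers, x is the direction in which the jaws open and shut, and the axes are right-handed (so a half turn about z gives the same grasp; the last joint's range is limited). The gripper opens to 85 mm and grips with 20 to 120 N. Pads are 22 mm wide; open, the fingers measure 114 mm over their backs; the gripper's body (76 mm by 85 mm) begins 54 mm behind the grasp point. The pads swing forward as they close: fully open they stand 13 mm farther back than shut.
Start: joints at [64.572, 4.979, 10.078, 95.1, 0, 90], TCP at [0.236, 0.497, 0.231] pointing down, gripper open.
Joint ranges: [-179.16, 179.16], [-48.56, 103.87], [-65.8, 70.77], [-126.05, 130.52], [-82.76, 87.17], [-180, 180]. Speed limits (degrees/s): [127.2, 127.2, 147.25, 180, 180, 180].

### API

Orientations are given as [roll, pitch, yaw] about the fixed x, y, z axes, in that order (R = Rz(yaw) Ry(pitch) Rx(roll)).
In Python, from workcell import bot, optics gives the robot as it stands.
- The arm moves only by the shell command python3 -m creep 'ROWS' [FORCE]. ROWS is JSON, a list of rows, each a list of 7 numbers: the shift along the tool's x, y, z in m, then the turn, a rotation vector about the tool's x, y, z in rad, then the opening, from 0 (shut) to 1 (fully open). A call has 1 to 8 rows; each row is the pose to reach, as a shift and turn from the pose commanded when the call began, along the tool's axes at that moment; what a row does not reach only later rows make up. A row lasts 1/10 s, in which the tool goes at most 50 mm and 8.59 degrees, less where a joint would pass 70% of its speed; a pose out of reach is approached as far as the arm can. A call with a gripper value outside its range is refused whole. The fingers move at their own pace and stop on an object; FORCE is the grip in N (left out, the last holds). Time passes only in rows, so rows that repeat a pose let the fingers close. It gives the time, the measured TCP pose, the force and the opening at its end, in the units of the state.
- bot.get_obs(): the state, without advancing time (a new reading comes with each control period).
- optics.camera(name): name is "side" or "top"; returns the picture (384x512x3 uint8, red, green, blue); there is no depth.
- optics.camera_params(name): a dict with "camera_matrix" (3x3 intrinsics, pixels), "D" ([k1, k2, p1, p2, k3] as OpenCV has them; the pictures are not rectified), "R" (3x3) and "t" (3): a world point X has camera coordinates R X + t. Camera axes: x right, y down, z forward; pixel columns grow to the right and rows downward; lengths in m; the calibration is good to about 2 mm. A picture is of the moment at which its call begins. camera_params takes no time and is no camera call.
- bot.job_done(): hands the job in, once; it reports no verdict.
The state is a dict: "time": time; "q": joint angles; "qd": joint speeds; "joint_efforts": joint torques, N m; "ee_pos": TCP position; "tcp_rot": TCP orientation; "wrist_force": force on the tool from outside, world axes, zero at the start; "torque": the same for the moment, N m; "opening": finger opening in m.
Only numpy, scipy, OpenCV 4.12 (cv2) and the standard library are available. Lean on these libraries where they do the work, as an engineer would, in place of code of your own. Each camera call takes 0.05 s, during which the arm holds its last target.

## Working session

There is one attempt and no reset: what is moved stays moved. The work goes in short steps, Python scripts to look and compute and a shell command to move; the robot and the scene stay as the last step left them, time stands still between calls to the robot, and variables do not carry over. Pictures are saved under pics/ and viewed, and the job is handed in when it is done.

```bash
ls -la; mkdir -p pics; cat > h.py <<'E'
import numpy as np, cv2, json
from workcell import bot, optics
def snap(name,fn,scale=1.5):
    im=optics.camera(name); bgr=im[:,:,::-1].copy()
    cv2.imwrite('pics/raw_'+fn+'.png',bgr)
    cv2.imwrite('pics/'+fn+'.png',cv2.resize(bgr,None,fx=scale,fy=scale,interpolation=cv2.INTER_CUBIC))
    return bgr
def P(name):
    p=optics.camera_params(name); return [np.array(p[k],float) for k in('camera_matrix','D','R','t')]
def ray(name,uv):
    K,D,R,t=P(name)
    n=cv2.undistortPoints(np.array(uv,float).reshape(-1,1,2),K,D).reshape(-1,2)
    d=np.c_[n,np.ones(len(n))]@R
    return -R.T@t, d
def onz(name,uv,z):
    c,d=ray(name,uv); s=(z-c[2])/d[:,2]; return c+d*s[:,None]
def proj(name,X):
    K,D,R,t=P(name)
    return cv2.projectPoints(np.array(X,float).reshape(-1,1,3),cv2.Rodrigues(R)[0],t,K,D)[0].reshape(-1,2)
E
python3 - <<'E'
from h import *
print(bot.get_obs())
for n in('top','side'):
    snap(n,n+'0'); K,D,R,t=P(n); print(n,(-R.T@t).round(3),R[2].round(3),K[0,0])
E
```

```text
total 12
drwxr-xr-x  3 agent agent 4096 Dec  7 00:13 .
drwxr-xr-x 23 root  root  4096 Dec  7 00:13 ..
drwxr-xr-x  2 agent agent 4096 Dec  7 00:13 pics
{'time': 0.0, 'q': array([6.45706708e+01, 5.01088765e+00, 1.00339448e+01, 9.50984673e+01,
       8.46054490e-04, 9.00017731e+01]), 'qd': array([-0.01123043, -0.0003043 ,  0.03321752,  0.13877995,  0.03727421,
       -0.04261604]), 'joint_efforts': array([-4.86899255e-03, -5.20392001e+01,  4.64801323e+01,  1.65352109e-02,
       -1.78786404e-04, -7.67221422e-06]), 'ee_pos': array([0.23606838, 0.49651256, 0.23058054]), 'tcp_rot': array([-1.79999156e+02,  7.54101346e-02,  6.45688977e+01]), 'wrist_force': array([-0.65486844, -0.08084673, -0.01368601]), 'torque': array([-0.03348043, -0.03887767, -0.01806702]), 'opening': 0.08543709831334342}
top [0.335 0.029 1.147] [ 0.197 -0.015 -0.98 ] 387.5388630317252
side [ 0.294 -0.804  0.668] [ 0.233  0.786 -0.573] 374.83580884480506
```

View pics/top0.png

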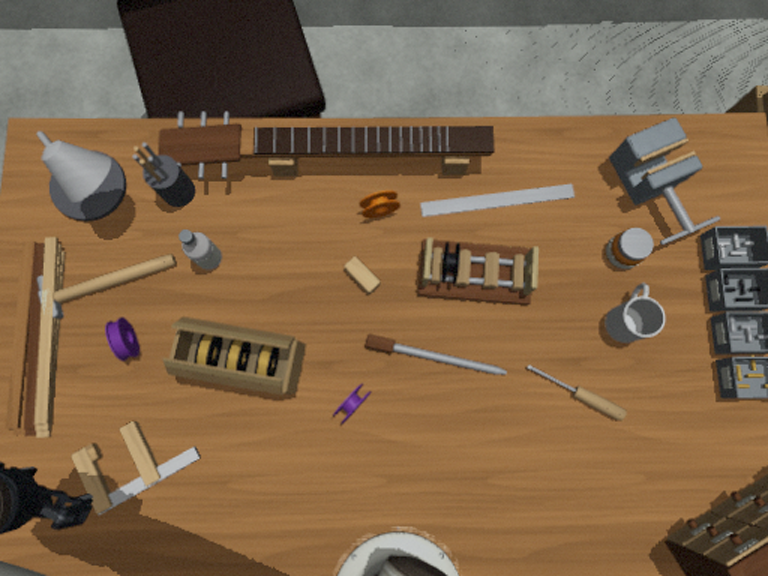

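View pics/side0.png

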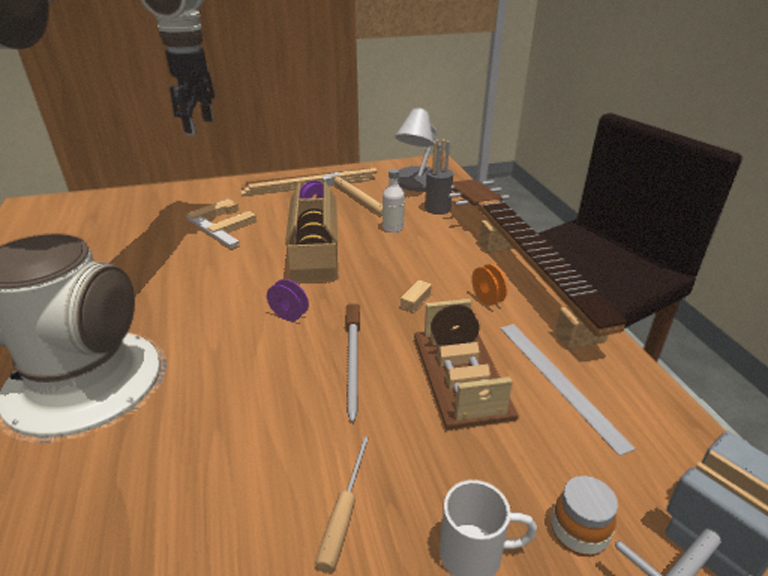

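```bash
python3 - <<'E'
import cv2
t=cv2.imread('pics/raw_top0.png'); s=cv2.imread('pics/raw_side0.png')
def c(im,x0,y0,x1,y1,f,n): cv2.imwrite('pics/'+n,cv2.resize(im[y0:y1,x0:x1],None,fx=f,fy=f,interpolation=cv2.INTER_CUBIC))
c(t,100,200,210,275,7,'c_carton.png')
c(t,230,145,370,255,5.5,'c_rack.png')
c(s,170,100,360,290,3.1,'c_side.png')
E
```

```text
(no output)
```

View pics/c_carton.png

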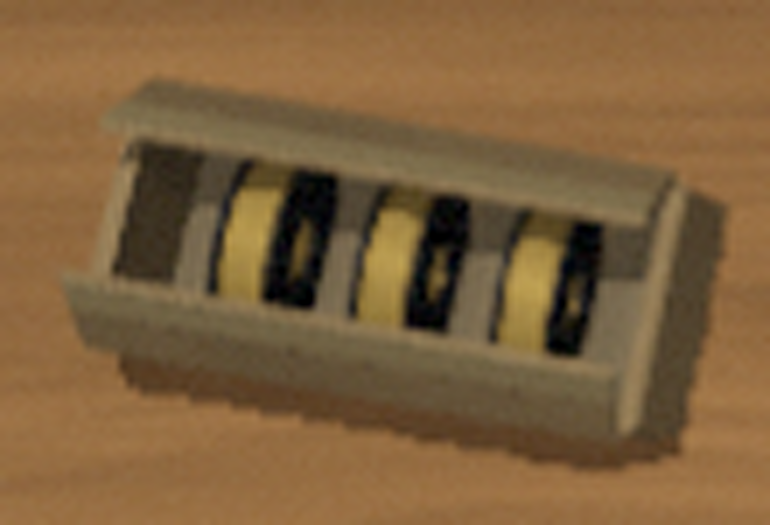

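View pics/c_rack.png

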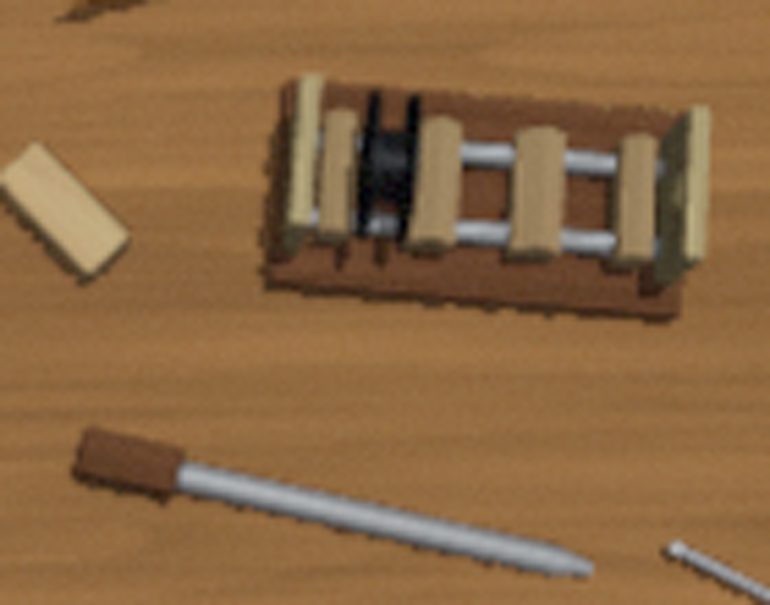

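View pics/c_side.png

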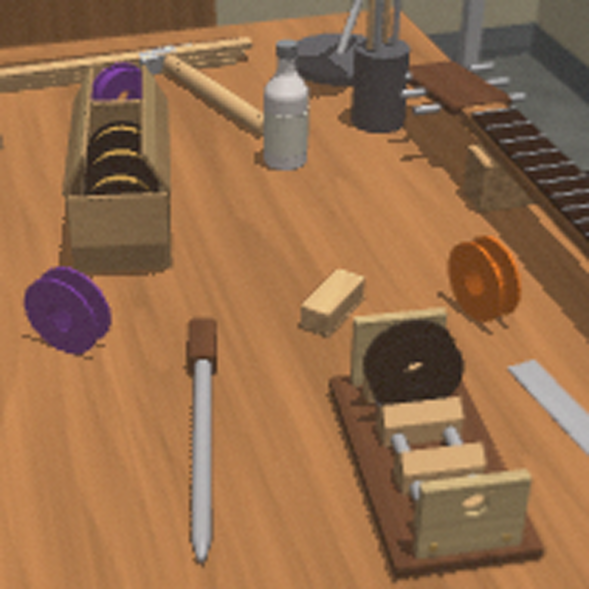

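```bash
python3 - <<'E'
import cv2
t=cv2.imread('pics/raw_top0.png'); s=cv2.imread('pics/raw_side0.png')
def c(im,x0,y0,x1,y1,f,n):
    o=cv2.resize(im[y0:y1,x0:x1],None,fx=f,fy=f,interpolation=cv2.INTER_CUBIC)
    o=cv2.convertScaleAbs(o,alpha=1.3,beta=10)
    for x in range(x0,x1,10): cv2.putText(o,str(x),((x-x0)*f,10),0,.35,(255,255,255)); cv2.line(o,((x-x0)*f,12),((x-x0)*f,18),(255,255,255))
    for y in range(y0,y1,10): cv2.putText(o,str(y),(0,(y-y0)*f+4),0,.35,(255,255,255)); cv2.line(o,(24,(y-y0)*f),(30,(y-y0)*f),(255,255,255))
    cv2.imwrite('pics/'+n,o)
c(t,275,150,365,210,8,'d_rack.png')
c(t,240,215,345,255,7,'d_spin.png')
c(s,275,195,350,290,6,'d_srack.png')
c(s,185,110,235,195,7,'d_scart.png')
E
```

```text
(no output)
```

View pics/d_rack.png

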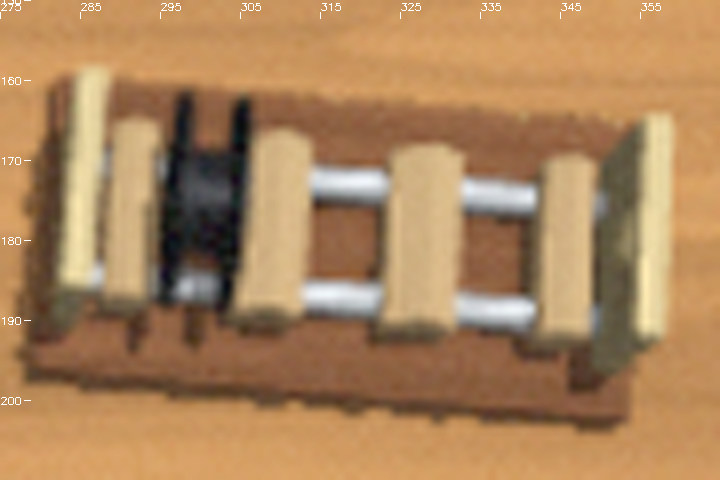

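View pics/d_srack.png

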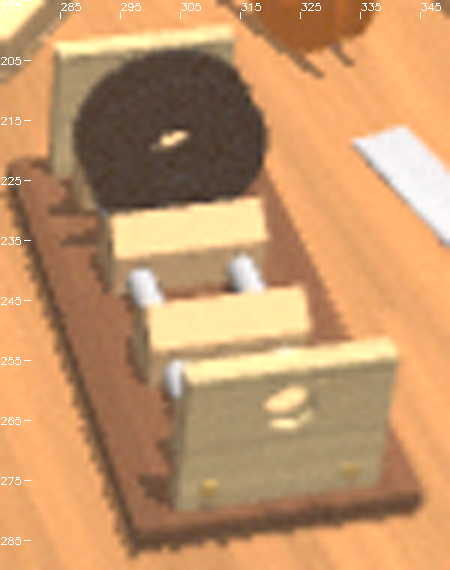

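View pics/d_scart.png

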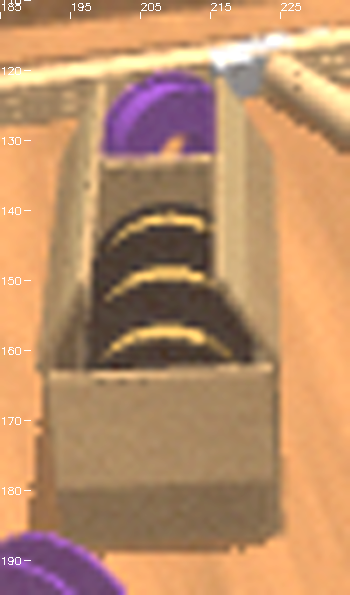

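```bash
python3 - <<'E'
from h import *
def T(pts): return np.array(pts,float)-0.45
def show(n,cam,pts,z):
    w=onz(cam,T(pts),z); print(n); print(w[:,:2].round(4)); return w
L=show('plateL TL TR BL BR','top',[(284.6,158.5),(288.8,158.5),(282.75,186),(287.25,186)],.084)
R=show('plateR','top',[(355.6,164.4),(359.1,164.4),(354.6,192.1),(357.9,192.1)],.084)
l=L.mean(0);r=R.mean(0);print('mid',(l+r)/2,'len',np.linalg.norm(l-r), 'ang',np.degrees(np.arctan2(l[1]-r[1],l[0]-r[0]))-90)
S=show('plateR side front edge','side',[(305,258.3),(340.8,253.3)],.084)
S2=show('plateL side','side',[(284.3,202.7),(314,199.7)],.084)
# carton crop 7x offset 100,200
c=lambda x,y:(100+x/7,200+y/7)
show('carton -y end near,far','top',[c(625,430),c(683,185)],.088)
show('near hinge','top',[c(85,345),c(350,388),c(615,430)],.088)
show('far hinge','top',[c(150,80),c(420,130),c(675,180)],.088)
show('+y end inner','top',[c(130,150),c(100,280)],.088)
show('side -y end','side',[(192.1,163.1),(223.9,162.6)],.088)
# spool tops black flange tops midline z .083 : approx centre between flange pairs
show('spool centre lines (top)','top',[c(275,240),c(415,262),c(550,285)],.083)
s=lambda x,y:(230+x/5.5,145+y/5.5)
show('spindle grip c','top',[s(130,460)],.024)
show('grip end,shoulder,tip','top',[s(80,455),s(180,475),s(592,570)],.012)
E
```

```text
plateL TL TR BL BR
[[ 0.6601 -0.0627]
 [ 0.6599 -0.0747]
 [ 0.5796 -0.0554]
 [ 0.5794 -0.0681]]
plateR
[[ 0.6404 -0.2646]
 [ 0.6403 -0.2745]
 [ 0.5598 -0.2568]
 [ 0.5597 -0.266 ]]
mid [ 0.60991399 -0.16534777  0.084     ] len 0.20121688164036922 ang -5.611180588935113
plateR side front edge
[[ 0.5577 -0.2647]
 [ 0.64   -0.2718]]
plateL side
[[ 0.5821 -0.0584]
 [ 0.6628 -0.0671]]
carton -y end near,far
[[0.3733 0.2017]
 [0.4675 0.1813]]
near hinge
[[0.4088 0.4087]
 [0.3908 0.3072]
 [0.3734 0.2055]]
far hinge
[[0.5116 0.39  ]
 [0.4905 0.2843]
 [0.4695 0.1845]]
+y end inner
[[0.484  0.3961]
 [0.4336 0.4046]]
side -y end
[[0.3766 0.2062]
 [0.4705 0.1832]]
spool centre lines (top)
[[0.4486 0.34  ]
 [0.4393 0.2855]
 [0.4296 0.2329]]
spindle grip c
[[0.4671 0.0278]]
grip end,shoulder,tip
[[ 0.4715  0.0545]
 [ 0.4602  0.0012]
 [ 0.4073 -0.2162]]
```

View pics/d_spin.png

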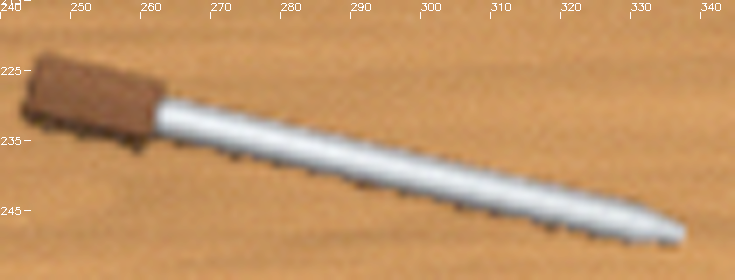

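```bash
cat >> h.py <<'E'
from scipy.spatial.transform import Rotation as Ro
CC=np.array([.4410,.2964]); CY=-11.2
RC=np.array([.610,-.164]); RY=-5.5
def loc(c,yaw,x,y):
    a=np.radians(yaw); return c+np.array([np.cos(a)*x-np.sin(a)*y, np.sin(a)*x+np.cos(a)*y])
def plan(pos,yaw,roll=180):
    o=bot.get_obs(); R=Ro.from_euler('xyz',o['tcp_rot'],degrees=True)
    d=R.inv().apply(np.array(pos)-o['ee_pos'])
    rv=(R.inv()*Ro.from_euler('xyz',[roll,0,yaw],degrees=True)).as_rotvec()
    print('shift',d.round(4),'rot',rv.round(4),'| pos',o['ee_pos'].round(4),'rpy',o['tcp_rot'].round(2),'q',o['q'].round(1),'F',o['wrist_force'].round(1),'op',round(o['opening'],4),'t',round(o['time'],2))
def unloc(c,yaw,p):
    a=np.radians(yaw); d=np.array(p)[:2]-c; return np.array([np.cos(a)*d[0]+np.sin(a)*d[1],-np.sin(a)*d[0]+np.cos(a)*d[1]])
E
python3 - <<'E'
from h import *
c=lambda x,y:(100+x/7-.45,200+y/7-.45)
for z in(.125,.13,.134):
  w=onz('top',[c(340,320),c(378,170),c(65,275),c(615,365),c(105,120),c(650,220)],z)
  print(z,[unloc(CC,CY,p).round(4) for p in w])
for nm,p in dict(orange=(253,137),block=(241,183),glue=(133,167),mug=(422,212),jar=(420,165),pur1=(81,226),pur2=(234,269)).items(): print(nm,onz('top',[p],.03).round(3))
plan(np.r_[CC,.2],CY+90)
E
```

```text
0.125 [array([-0.0276,  0.0005]), array([ 0.0296, -0.0001]), array([-0.0296,  0.1043]), array([-0.0255, -0.1034]), array([0.0296, 0.1046]), array([ 0.0297, -0.1045])]
0.13 [array([-0.0277, -0.0009]), array([ 0.0292, -0.0015]), array([-0.0297,  0.1024]), array([-0.0257, -0.1043]), array([0.0292, 0.1027]), array([ 0.0292, -0.1054])]
0.134 [array([-0.0278, -0.002 ]), array([ 0.0289, -0.0026]), array([-0.0298,  0.1008]), array([-0.0258, -0.105 ]), array([0.0289, 0.1012]), array([ 0.0289, -0.1061])]
orange [[0.744 0.025 0.03 ]]
block [[0.601 0.062 0.03 ]]
glue [[0.653 0.382 0.03 ]]
mug [[ 0.508 -0.465  0.03 ]]
jar [[ 0.65  -0.473  0.03 ]]
pur1 [[0.479 0.52  0.03 ]]
pur2 [[0.351 0.083 0.03 ]]
shift [-0.0927  0.271   0.0308] rot [-1.000e-04  1.200e-03 -2.483e-01] | pos [0.2361 0.4965 0.2307] rpy [1.800e+02 7.000e-02 6.457e+01] q [64.6  5.  10.  95.1 -0.  90. ] F [-0.2 -0.1  0.2] op 0.0857 t 0.1
```

```bash
python3 -m creep '[[-0.0927,0.271,0.0308,0,0,-0.248,0],[-0.0927,0.271,0.0308,0,0,-0.248,0],[-0.0927,0.271,0.0308,0,0,-0.248,0],[-0.0927,0.271,0.0308,0,0,-0.248,0],[-0.0927,0.271,0.0308,0,0,-0.248,0],[-0.0927,0.271,0.0308,0,0,-0.248,0],[-0.0927,0.271,0.0308,0,0,-0.248,0],[-0.0927,0.271,0.0308,0,0,-0.248,0]]' 30; python3 - <<'E'
from h import *
plan(np.r_[CC,.108],CY+90)
E
```

```text
time: 0.9
ee_pos: [0.4414, 0.2958, 0.2]
tcp_rot: [-179.9, 0.0, 78.7]
wrist_force: [-0.3, 0.5, -0.3]
opening: -0.0001
shift [ 0.0005 -0.0004  0.092 ] rot [-0.0009  0.0006 -0.0026] | pos [0.4414 0.2958 0.2   ] rpy [-1.7995e+02  4.0000e-02  7.8650e+01] q [33.8  1.9  3.4 91.5  0.  45.2] F [-0.3  0.5 -0.3] op -0.0001 t 0.9
```

```bash
python3 -m creep '[[0,0,0.05,0,0,0,0],[0,0,0.092,0,0,0,0],[0,0.02,0.092,0,0,0,0],[0,0.035,0.092,0,0,0,0],[0,0.045,0.092,0,0,0,0],[0,0.05,0.092,0,0,0,0],[0,0.054,0.092,0,0,0,0],[0,0.056,0.092,0,0,0,0]]'; python3 - <<'E'
from h import *
plan(np.r_[CC,.108],CY+90); snap('top','t1')
E
```

```text
time: 1.7
ee_pos: [0.4966, 0.286, 0.1092]
tcp_rot: [180.0, -0.0, 78.8]
wrist_force: [-0.5, -0.3, 0.2]
opening: 0.0001
shift [-0.0006 -0.0565  0.0012] rot [ 0.0009 -0.0009 -0.0004] | pos [0.4966 0.286  0.1092] rpy [ 1.7995e+02 -5.0000e-02  7.8780e+01] q [29.9  7.4 -0.8 81.7  0.  41.2] F [-0.5 -0.3  0.2] op 0.0001 t 1.7
```

View pics/t1.png

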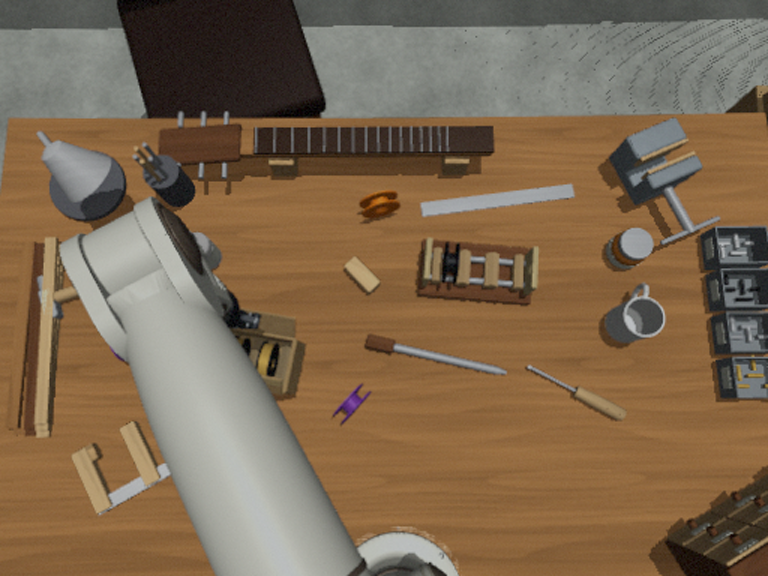

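```bash
python3 -m creep '[[0,0.003,0,0,0,0,0],[0,0.005,0,0,0,0,0],[0,0.005,0,0,0,0,0]]'
```

```text
time: 2.05
ee_pos: [0.4984, 0.2854, 0.1087]
tcp_rot: [-179.7, -0.0, 78.9]
wrist_force: [-13.9, 3.2, 6.0]
opening: -0.0001
```

```bash
python3 -m creep '[[0,-0.04,0,0,0,0,0],[0,-0.08,0,0,0,0,0],[0,-0.10,0,0,0,0,0],[0,-0.108,0,0,0,0,0],[0,-0.113,0,0,0,0,0],[0,-0.117,0,0,0,0,0],[0,-0.119,0,0,0,0,0],[0,-0.119,0,0,0,0,0]]'
```

```text
time: 2.85
ee_pos: [0.3845, 0.3078, 0.1084]
tcp_rot: [-180.0, 0.0, 78.8]
wrist_force: [-0.2, 0.2, -0.0]
opening: 0.0004
```

```bash
python3 -m creep '[[0,-0.002,0,0,0,0,0],[0,-0.003,0,0,0,0,0],[0,-0.003,0,0,0,0,0]]'; python3 -m creep '[[0,0.03,0,0,0,0,0],[0,0.058,-0.04,0,0,0,0],[0,0.058,-0.09,0,0,0,0],[0,0.058,-0.12,0,0,0,0.5],[-0.05,0.058,-0.15,0,0,0,0.5]]';  python3 - <<'E'
from h import *
plan(np.r_[loc(CC,CY,0,-.056),.15],CY+90); snap('side','s2')
E
```

```text
time: 3.15
ee_pos: [0.3832, 0.3083, 0.109]
tcp_rot: [179.8, -0.0, 78.7]
wrist_force: [9.2, -2.7, 0.5]
opening: -0.0
time: 3.65
ee_pos: [0.4309, 0.257, 0.2548]
tcp_rot: [-180.0, -0.0, 78.9]
wrist_force: [0.9, -0.9, -0.2]
opening: 0.0277
shift [-0.0154  0.0023  0.1048] rot [-0.0003 -0.0007  0.0018] | pos [0.4309 0.257  0.2548] rpy [-1.7998e+02 -4.0000e-02  7.8900e+01] q [30.8 -1.1  6.5 97.6  0.  41.9] F [ 0.9 -0.9 -0.2] op 0.0277 t 3.65
```

View pics/s2.png

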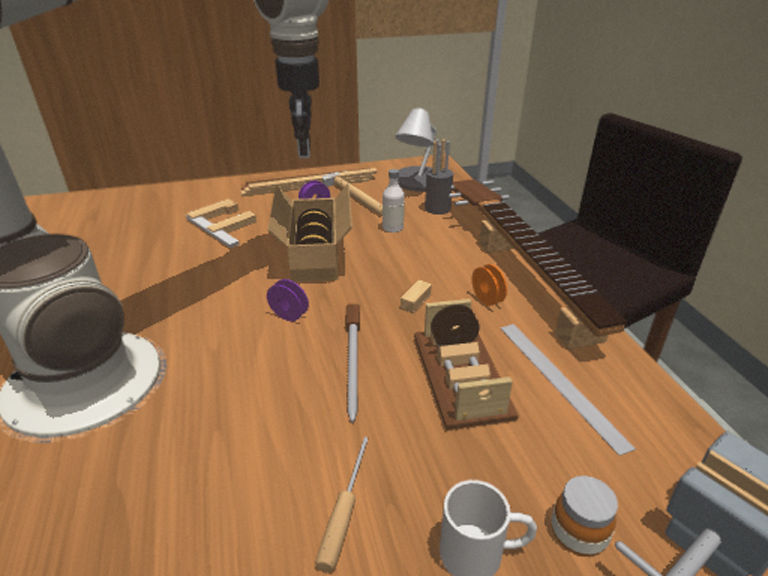

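```bash
python3 -m creep '[[-0.0155,0.002,0.05,0,0,0,0.46],[-0.0155,0.002,0.105,0,0,0,0.46],[-0.0155,0.002,0.105,0,0,0,0.46],[-0.0155,0.002,0.15,0,0,0,0.46],[-0.0155,0.002,0.18,0,0,0,0.46],[-0.0155,0.002,0.205,0,0,0,0.46],[-0.0155,0.002,0.205,0,0,0,0.46]]'; python3 - <<'E'
from h import *
plan(np.r_[loc(CC,CY,0,-.056),.047],CY+90); snap('side','s3');im=snap('top','t3')
E
```

```text
time: 4.4
ee_pos: [0.4279, 0.2392, 0.0478]
tcp_rot: [-179.8, 0.1, 78.8]
wrist_force: [-0.4, -0.4, -0.4]
opening: 0.0393
shift [0.0027 0.0018 0.0008] rot [-0.003   0.0025 -0.0003] | pos [0.4279 0.2392 0.0478] rpy [-1.7983e+02  1.4000e-01  7.8790e+01] q [ 29.2  -2.5 -17.8  74.9   0.   40.4] F [-0.4 -0.4 -0.4] op 0.0393 t 4.4
```

```bash
python3 -m creep '[[0.002,0.001,0,0,0,0,0.46],[0.002,0.001,0,0,0,0,0.1],[0.002,0.001,0,0,0,0,0.1],[0.002,0.001,0,0,0,0,0.1],[0.002,0.001,0,0,0,0,0.1],[0.002,0.001,0,0,0,0,0.1]]' 50; python3 - <<'E'
from h import *
plan(np.r_[loc(CC,CY,0,-.056),.047],CY+90); snap('side','s4')
E
```

```text
time: 5.1
ee_pos: [0.4312, 0.2419, 0.0511]
tcp_rot: [179.9, -0.1, 78.8]
wrist_force: [0.7, -0.7, 5.7]
opening: 0.0232
shift [-0.0006 -0.0009  0.0041] rot [ 0.0024 -0.002  -0.0003] | pos [0.4312 0.2419 0.0511] rpy [ 1.7986e+02 -1.2000e-01  7.8780e+01] q [ 29.3  -2.4 -17.4  74.8   0.   40.5] F [ 0.7 -0.7  5.7] op 0.0232 t 5.1
```

```bash
python3 -m creep '[[0,0,-0.02,0,0,0,0.1],[0,0,-0.05,0,0,0,0.1],[0,0,-0.1,0,0,0,0.1],[0,0,-0.15,0,0,0,0.1],[0,0,-0.15,0,0,0,0.1]]'; python3 - <<'E'
from h import *
plan(np.r_[loc(RC,RY,0,-.056),.20],RY+90);snap('side','s5')
E
```

```text
time: 5.65
ee_pos: [0.4321, 0.2425, 0.207]
tcp_rot: [179.5, -0.4, 78.8]
wrist_force: [0.7, 0.6, -1.1]
opening: 0.0232
shift [-0.4198  0.2591  0.0061] rot [ 0.0084 -0.0065 -0.0998] | pos [0.4321 0.2425 0.207 ] rpy [179.54  -0.39  78.78] q [29.3 -3.5 -1.2 91.7  0.  40.5] F [ 0.7  0.6 -1.1] op 0.0232 t 5.65
```

View pics/s5.png

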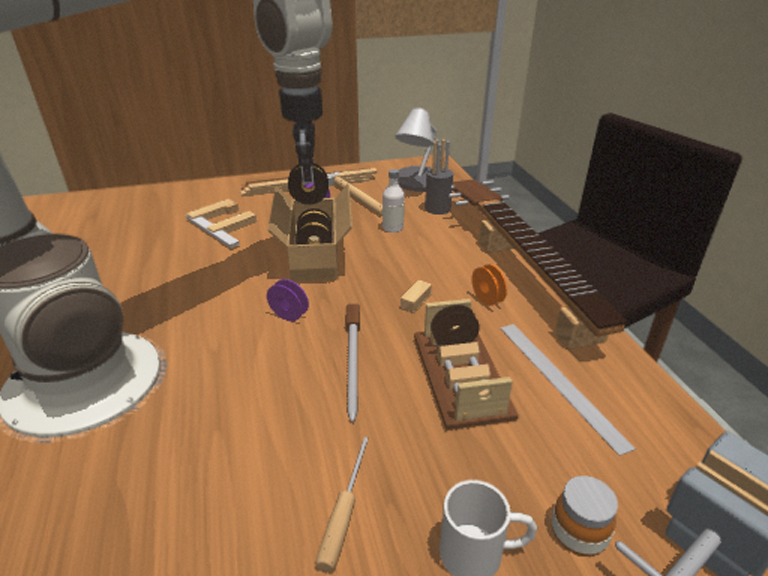

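```bash
python3 -m creep '[[-0.42,0.259,0.006,0.008,-0.0065,-0.0998,0.1],[-0.42,0.259,0.006,0.008,-0.0065,-0.0998,0.1],[-0.42,0.259,0.006,0.008,-0.0065,-0.0998,0.1],[-0.42,0.259,0.006,0.008,-0.0065,-0.0998,0.1],[-0.42,0.259,0.006,0.008,-0.0065,-0.0998,0.1],[-0.42,0.259,0.006,0.008,-0.0065,-0.0998,0.1],[-0.42,0.259,0.006,0.008,-0.0065,-0.0998,0.1],[-0.42,0.259,0.006,0.008,-0.0065,-0.0998,0.1]]';python3 - <<'E'
from h import *
plan(np.r_[loc(RC,RY,0,-.056),.20],RY+90)
E
```

```text
time: 6.5
ee_pos: [0.5697, -0.1355, 0.1931]
tcp_rot: [-179.4, 0.3, 84.5]
wrist_force: [2.0, 1.7, -2.0]
opening: 0.0234
shift [-0.0806  0.0428 -0.0069] rot [-0.0099  0.0058 -0.0002] | pos [ 0.5697 -0.1355  0.1931] rpy [-179.43    0.33   84.49] q [-13.2   9.8  11.2  91.9  -0.4  -7.7] F [ 2.   1.7 -2. ] op 0.0234 t 6.5
```

```bash
python3 -m creep '[[-0.05,0.027,-0.005,0,0,0,0.1],[-0.075,0.04,-0.005,0,0,0,0.1],[-0.0806,0.0428,-0.005,0,0,0,0.1],[-0.0806,0.0428,0,0,0,0,0.1],[-0.0806,0.0428,0,0,0,0,0.1]]';python3 - <<'E'
from h import *
plan(np.r_[loc(RC,RY,0,-.056),.20],RY+90); snap('top','t6'); snap('side','s6'); 
E
```

```text
time: 7.0
ee_pos: [0.604, -0.2168, 0.1928]
tcp_rot: [-179.4, 0.3, 84.5]
wrist_force: [-0.8, 0.4, -0.8]
opening: 0.0236
shift [-0.0029  0.0008 -0.0072] rot [-0.0107  0.0052  0.0004] | pos [ 0.604  -0.2168  0.1928] rpy [-179.38    0.3    84.52] q [-19.6  17.9  20.9  93.4  -0.4 -14.1] F [-0.8  0.4 -0.8] op 0.0236 t 7.0
```

View pics/s6.png

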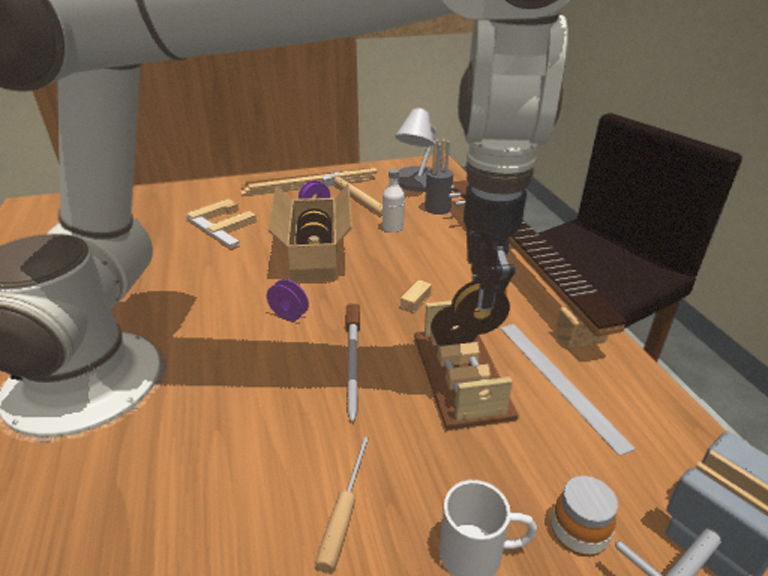

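View pics/t6.png

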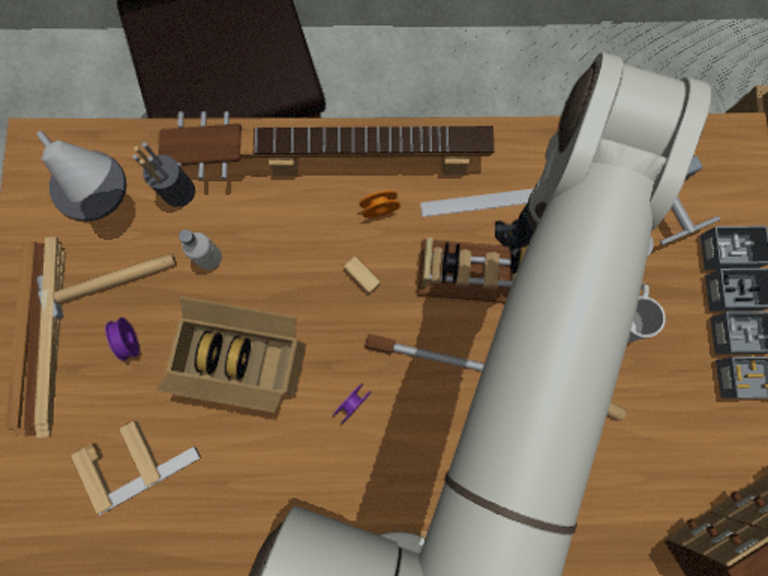

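```bash
python3 - <<'E'
from h import *
o=bot.get_obs(); p=o['ee_pos']; print(proj('side',[p,p+[0,0,-.006],p+[.01,0,-.006]])*1.5)
im=cv2.imread('pics/raw_s6.png'); x0,y0=285,165
cv2.imwrite('pics/c6.png',cv2.resize(im[y0:y0+75,x0:x0+75],None,fx=8,fy=8,interpolation=cv2.INTER_CUBIC))
E
```

```text
[[480.22658691 301.68710004]
 [479.81483543 305.05899198]
 [486.22529903 303.94169015]]
```

View pics/c6.png

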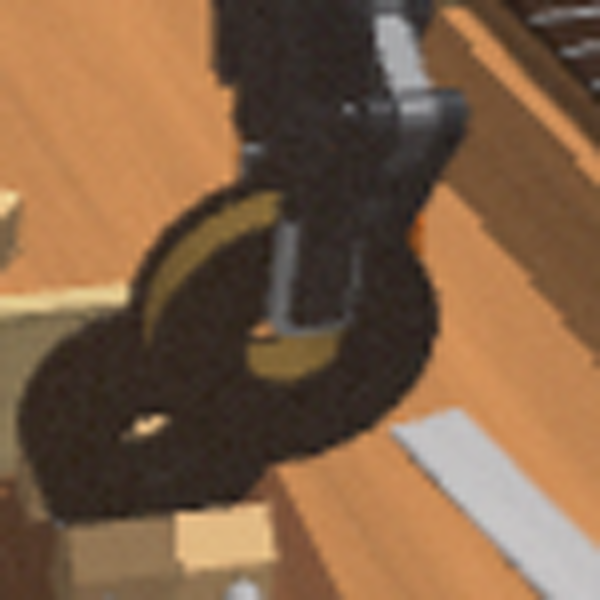

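```bash
python3 -m creep '[[-0.003,0.001,0.04,-0.01,0.005,0,0.1],[-0.003,0.001,0.08,-0.01,0.005,0,0.1],[-0.003,0.001,0.1,-0.01,0.005,0,0.1],[-0.003,0.001,0.108,-0.01,0.005,0,0.1],[-0.003,0.001,0.114,-0.01,0.005,0,0.1],[-0.003,0.001,0.118,-0.01,0.005,0,0.1],[-0.003,0.001,0.12,-0.01,0.005,0,0.1],[-0.003,0.001,0.12,-0.01,0.005,0,0.1]]';python3 - <<'E'
from h import *
plan(np.r_[loc(RC,RY,0,-.056),.07],RY+90);snap('side','s7'); 
im=cv2.imread('pics/raw_s7.png'); x0,y0=270,190
cv2.imwrite('pics/c7.png',cv2.resize(im[y0:y0+100,x0:x0+100],None,fx=6,fy=6,interpolation=cv2.INTER_CUBIC))
E
```

```text
time: 7.9
ee_pos: [0.6047, -0.2215, 0.0752]
tcp_rot: [179.8, 0.1, 84.5]
wrist_force: [-0.0, 0.3, -0.9]
opening: 0.0237
shift [ 0.0018 -0.0003  0.0052] rot [0.0027 0.0014 0.0001] | pos [ 0.6047 -0.2215  0.0752] rpy [1.7984e+02 8.0000e-02 8.4510e+01] q [-20.1  17.4   7.2  79.6  -0.  -14.6] F [-0.   0.3 -0.9] op 0.0237 t 7.9
```

View pics/c7.png

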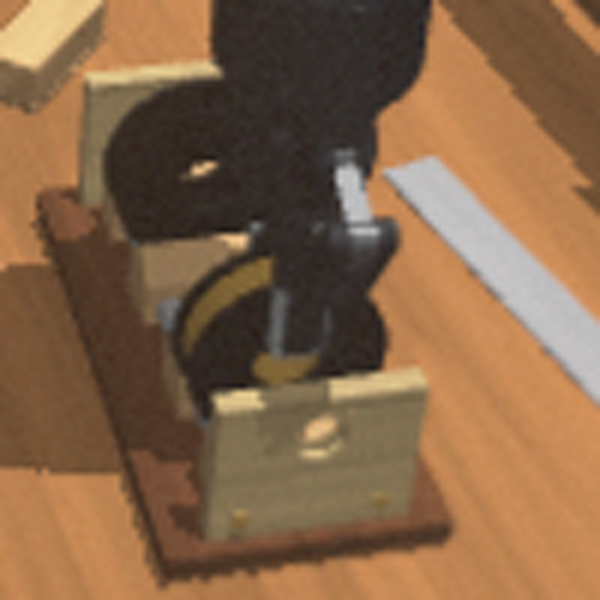

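```bash
python3 -m creep '[[0.001,0,0.003,0,0,0,0.1],[0.001,0,0.005,0,0,0,0.1],[0.001,0,0.005,0,0,0,0.1]]'; python3 -m creep '[[0,0,0.002,0,0,0,0.1],[0,0,0.004,0,0,0,0.1],[0,0,0.004,0,0,0,0.1]]'
```

```text
time: 8.25
ee_pos: [0.6056, -0.2208, 0.0713]
tcp_rot: [179.7, 0.1, 84.5]
wrist_force: [0.8, -1.1, 7.4]
opening: 0.0233
time: 8.55
ee_pos: [0.6059, -0.2212, 0.071]
tcp_rot: [179.5, 0.2, 84.5]
wrist_force: [-7.1, 1.3, 27.7]
opening: 0.0234
```

```bash
python3 -m creep '[[0,0,-0.003,0,0,0,0.1],[0,0,-0.003,0,0,0,0.46],[0,0,-0.003,0,0,0,0.46],[0,0,-0.003,0,0,0,0.46],[0,0,-0.05,0,0,0,0.46],[0,0,-0.1,0,0,0,0.46],[0,0,-0.13,0,0,0,0.46],[0,0,-0.13,0,0,0,0.46]]'; python3 - <<'E'
from h import *
plan(np.r_[loc(RC,RY,0,.056),.18],RY+90);snap('side','s8'); snap('top','t8')
im=cv2.imread('pics/raw_s8.png'); x0,y0=270,190
cv2.imwrite('pics/c8.png',cv2.resize(im[y0:y0+100,x0:x0+100],None,fx=6,fy=6,interpolation=cv2.INTER_CUBIC))
E
```

```text
time: 9.35
ee_pos: [0.6057, -0.2209, 0.2007]
tcp_rot: [179.5, 0.2, 84.5]
wrist_force: [0.4, -0.4, -0.4]
opening: 0.0394
shift [ 0.1131 -0.0013  0.0203] rot [ 0.0086  0.0029 -0.    ] | pos [ 0.6057 -0.2209  0.2007] rpy [1.7951e+02 1.6000e-01 8.4500e+01] q [-20.   17.4  21.   93.1  -0.  -14.5] F [ 0.4 -0.4 -0.4] op 0.0394 t 9.35
```

View pics/c8.png

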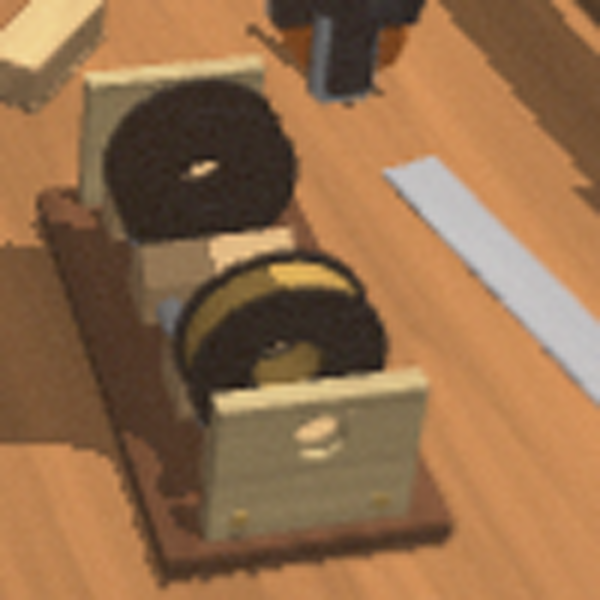

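```bash
python3 -m creep '[[0.05,0,0,0.0086,0.003,0,0.46],[0.1,-0.001,0,0.0086,0.003,0,0.46],[0.113,-0.001,0.02,0.0086,0.003,0,0.46],[0.113,-0.001,0.06,0.0086,0.003,0,0.46],[0.113,-0.001,0.09,0.0086,0.003,0,0.46],[0.113,-0.001,0.12,0.0086,0.003,0,0.46],[0.113,-0.001,0.13,0.0086,0.003,0,0.46],[0.113,-0.001,0.13,0.0086,0.003,0,0.46]]'; python3 - <<'E'
from h import *
plan(np.r_[loc(RC,RY,0,.056),.071],RY+90);snap('side','s9')
im=cv2.imread('pics/raw_s9.png'); x0,y0=270,160
cv2.imwrite('pics/c9.png',cv2.resize(im[y0:y0+100,x0:x0+100],None,fx=6,fy=6,interpolation=cv2.INTER_CUBIC))
E
```

```text
time: 10.25
ee_pos: [0.6127, -0.1077, 0.0627]
tcp_rot: [-179.3, -0.1, 84.5]
wrist_force: [0.4, -0.3, 0.2]
opening: 0.0394
shift [-0.0003  0.0026 -0.0083] rot [-0.0117 -0.0023 -0.    ] | pos [ 0.6127 -0.1077  0.0627] rpy [-1.7933e+02 -1.3000e-01  8.4500e+01] q [-10.   15.5   3.5  78.6   0.1  -4.5] F [ 0.4 -0.3  0.2] op 0.0394 t 10.25
```

View pics/c9.png

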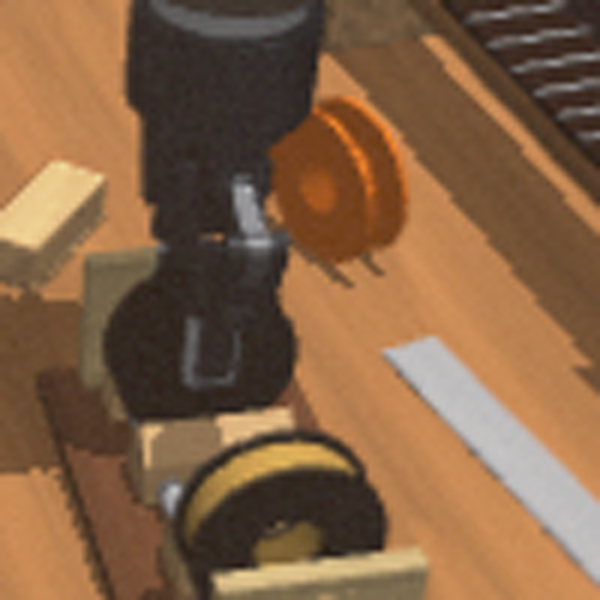

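```bash
python3 -m creep '[[0,0,0,0,0,0,0.46],[0,0,0,0,0,0,0.46]]';  python3 -m creep '[[0,0.002,-0.006,0,0,0,0.46],[0,0.002,-0.006,0,0,0,0.46],[0,0.002,-0.006,0,0,0,0.46]]'
```

```text
time: 10.5
ee_pos: [0.6151, -0.1081, 0.0671]
tcp_rot: [-179.7, -0.1, 84.5]
wrist_force: [-1.0, 0.2, 0.3]
opening: 0.0394
time: 10.8
ee_pos: [0.6167, -0.1082, 0.0721]
tcp_rot: [-179.7, -0.1, 84.5]
wrist_force: [-0.3, -0.0, -0.1]
opening: 0.0394
```

```bash
python3 -m creep '[[0,0,0,0,0,0,0.1],[0,0,0,0,0,0,0.1],[0,0,0,0,0,0,0.1],[0,0,0,0,0,0,0.1],[0,0,0,0,0,0,0.1]]' 30;  python3 -m creep '[[0,0,-0.02,-0.005,0,0,0.1],[0,0,-0.06,-0.005,0,0,0.1],[0,0,-0.11,-0.005,0,0,0.1],[0,0,-0.135,-0.005,0,0,0.1],[0,0,-0.135,-0.005,0,0,0.1],[0,0,-0.135,-0.005,0,0,0.1],[0,0,-0.135,-0.005,0,0,0.1]]'; python3 - <<'E'
from h import *
plan(np.r_[loc(CC,CY,0,-.056),.2],CY+90);snap('side','s10')
E
```

```text
time: 11.3
ee_pos: [0.6163, -0.1081, 0.0713]
tcp_rot: [-179.6, -0.1, 84.5]
wrist_force: [-0.3, -0.1, -0.2]
opening: 0.0237
time: 12.0
ee_pos: [0.6167, -0.1084, 0.2045]
tcp_rot: [-179.7, -0.1, 84.5]
wrist_force: [0.1, -0.1, -1.7]
opening: 0.0237
shift [ 0.3304 -0.2193  0.0062] rot [-0.0046 -0.0019  0.0995] | pos [ 0.6167 -0.1084  0.2045] rpy [-1.7974e+02 -1.2000e-01  8.4500e+01] q [-10.   15.6  19.2  93.9   0.1  -4.5] F [ 0.1 -0.1 -1.7] op 0.0237 t 12.0
```

View pics/s10.png

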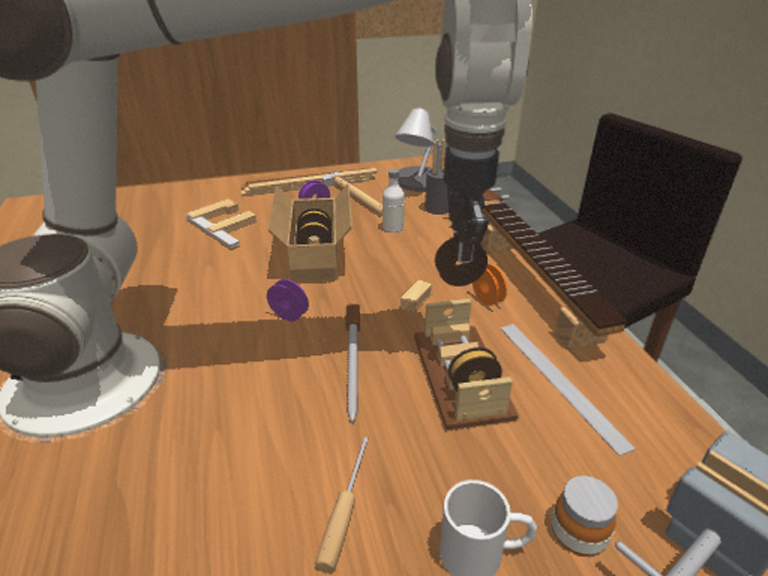

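```bash
python3 -m creep '[[0.33,-0.2193,0,0,0,0.0995,0.1],[0.33,-0.2193,0,0,0,0.0995,0.1],[0.33,-0.2193,0,0,0,0.0995,0.1],[0.33,-0.2193,0,0,0,0.0995,0.1],[0.33,-0.2193,0,0,0,0.0995,0.1],[0.33,-0.2193,0,0,0,0.0995,0.1],[0.33,-0.2193,0,0,0,0.0995,0.1],[0.33,-0.2193,0,0,0,0.0995,0.1]]'; python3 -m creep '[[0,0,0,0,0,0,0.1],[0,0,0,0,0,0,0.1],[0,0,0,0,0,0,0.1]]'; python3 - <<'E'
from h import *
plan(np.r_[loc(CC,CY,0,-.056),.2],CY+90)
E
```

```text
time: 12.85
ee_pos: [0.4287, 0.2424, 0.2063]
tcp_rot: [-179.8, -0.0, 78.8]
wrist_force: [1.9, -0.1, -0.3]
opening: 0.0235
time: 13.15
ee_pos: [0.4307, 0.2403, 0.2067]
tcp_rot: [-179.8, -0.0, 78.8]
wrist_force: [-0.2, -0.2, -0.2]
opening: 0.0233
shift [ 0.001  -0.0008  0.0067] rot [-0.0028 -0.0008 -0.0005] | pos [0.4307 0.2403 0.2067] rpy [-1.7984e+02 -4.0000e-02  7.8770e+01] q [29.1 -3.2 -0.9 92.4  0.1 40.3] F [-0.2 -0.2 -0.2] op 0.0233 t 13.15
```

```bash
python3 -m creep '[[0.001,0,0.04,0,0,0,0.1],[0.001,0,0.08,0,0,0,0.1],[0.001,0,0.115,0,0,0,0.1],[0.001,0,0.13,0,0,0,0.1],[0.001,0,0.14,0,0,0,0.1],[0.001,0,0.148,0,0,0,0.1],[0.001,0,0.153,0,0,0,0.1],[0.001,0,0.153,0,0,0,0.1]]'; python3 -m creep '[[0,0,0.002,0,0,0,0.1],[0,0,0.004,0,0,0,0.1],[0,0,0.004,0,0,0,0.1]]'; 
```

```text
time: 13.95
ee_pos: [0.4308, 0.2424, 0.0548]
tcp_rot: [-179.9, -0.1, 78.8]
wrist_force: [0.3, 0.2, -1.3]
opening: 0.0234
time: 14.25
ee_pos: [0.4308, 0.2426, 0.0509]
tcp_rot: [-179.9, -0.1, 78.8]
wrist_force: [0.1, 0.7, 0.7]
opening: 0.0236
```

Seated height reached; release, lift and look.

```bash
python3 -m creep '[[0,0,0.001,0,0,0,0.46],[0,0,0.001,0,0,0,0.46],[0,0,0.001,0,0,0,0.46],[0,0,-0.04,0,0,0,0.46],[0,0,-0.08,0,0,0,0.46],[0,0,-0.1,0,0,0,0.46],[0,0,-0.1,0,0,0,0.46],[0,0,-0.1,0,0,0,0.46]]'; python3 - <<'E'
from h import *
plan(np.r_[loc(CC,CY,0,0),.15],CY+90); snap('side','s11')
im=cv2.imread('pics/raw_s11.png'); x0,y0=170,90
cv2.imwrite('pics/c11.png',cv2.resize(im[y0:y0+100,x0:x0+100],None,fx=6,fy=6,interpolation=cv2.INTER_CUBIC))
E
```

```text
time: 15.05
ee_pos: [0.4308, 0.2422, 0.1502]
tcp_rot: [-179.9, -0.1, 78.8]
wrist_force: [-0.0, -0.6, -0.5]
opening: 0.0394
shift [ 0.0552 -0.0005  0.0003] rot [-0.0019 -0.0019 -0.0001] | pos [0.4308 0.2422 0.1502] rpy [-1.7989e+02 -1.1000e-01  7.8800e+01] q [29.3 -3.5 -7.5 86.1  0.2 40.5] F [-0.  -0.6 -0.5] op 0.0394 t 15.05
```

View pics/c11.png

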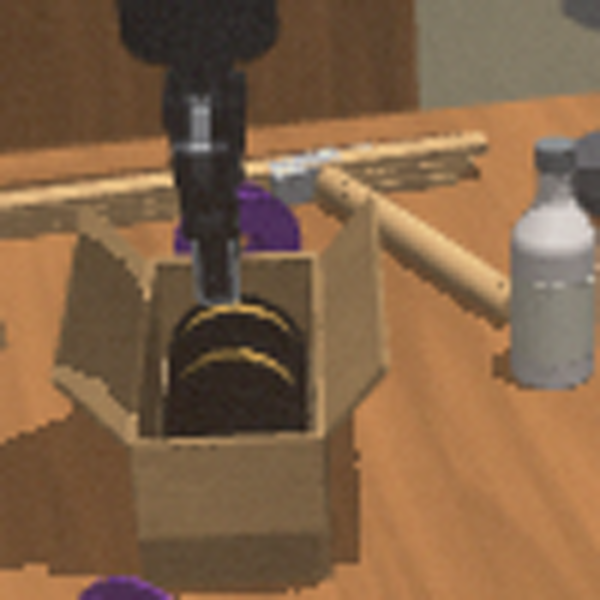

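```bash
python3 -m creep '[[0.04,0,0,0,0,0,0.46],[0.055,0,0,0,0,0,0.46],[0.055,0,0,0,0,0,0.46],[0.055,0,0.035,0,0,0,0.46],[0.055,0,0.065,0,0,0,0.46],[0.055,0,0.09,0,0,0,0.46],[0.055,0,0.1,0,0,0,0.46],[0.055,0,0.1,0,0,0,0.46]]'; python3 -m creep '[[0,0,0,0,0,0,0.46],[0,0,0,0,0,0,0.1],[0,0,0,0,0,0,0.1],[0,0,0,0,0,0,0.1],[0,0,0,0,0,0,0.1],[0,0,0,0,0,0,0.1]]' 50; python3 -m creep '[[0,0,-0.02,0,0,0,0.1],[0,0,-0.06,0,0,0,0.1],[0,0,-0.11,0,0,0,0.1],[0,0,-0.15,0,0,0,0.1],[0,0,-0.15,0,0,0,0.1],[0,0,-0.15,0,0,0,0.1],[0,0,-0.15,0,0,0,0.1]]'; python3 - <<'E'
from h import *
plan(np.r_[loc(RC,RY,0,0),.2],RY+90); snap('side','s12')
im=cv2.imread('pics/raw_s12.png'); x0,y0=170,90
cv2.imwrite('pics/c12.png',cv2.resize(im[y0:y0+100,x0:x0+100],None,fx=6,fy=6,interpolation=cv2.INTER_CUBIC))
E
```

```text
time: 15.9
ee_pos: [0.4402, 0.2952, 0.049]
tcp_rot: [-179.8, 0.0, 78.8]
wrist_force: [-0.9, -0.6, 0.6]
opening: 0.0392
time: 16.5
ee_pos: [0.4419, 0.2967, 0.0521]
tcp_rot: [-180.0, -0.2, 78.8]
wrist_force: [-1.0, -1.1, 7.0]
opening: 0.0231
time: 17.2
ee_pos: [0.441, 0.2957, 0.199]
tcp_rot: [-179.8, -0.0, 78.8]
wrist_force: [-1.1, -0.4, -2.1]
opening: 0.0235
shift [-0.4181  0.255  -0.002 ] rot [-0.0036 -0.0004 -0.0995] | pos [0.441  0.2957 0.199 ] rpy [-1.7979e+02 -1.0000e-02  7.8800e+01] q [33.8  1.9  3.3 91.5  0.2 45. ] F [-1.1 -0.4 -2.1] op 0.0235 t 17.2
```

View pics/c12.png

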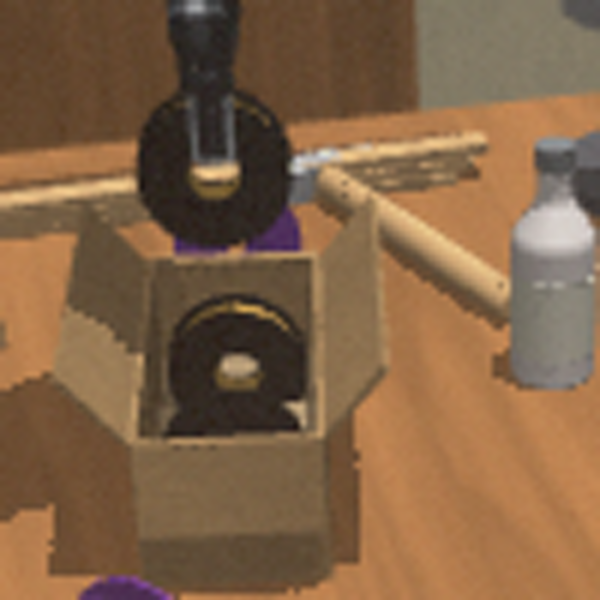

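```bash
python3 -m creep '[[-0.418,0.255,-0.002,0,0,-0.0995,0.1],[-0.418,0.255,-0.002,0,0,-0.0995,0.1],[-0.418,0.255,-0.002,0,0,-0.0995,0.1],[-0.418,0.255,-0.002,0,0,-0.0995,0.1],[-0.418,0.255,-0.002,0,0,-0.0995,0.1],[-0.418,0.255,-0.002,0,0,-0.0995,0.1],[-0.418,0.255,-0.002,0,0,-0.0995,0.1],[-0.418,0.255,-0.002,0,0,-0.0995,0.1]]'; python3 -m creep '[[0,0,0,0,0,0,0.1],[0,0,0,0,0,0,0.1]]'; python3 - <<'E'
from h import *
plan(np.r_[loc(RC,RY,0,0),.2],RY+90)
E
```

```text
time: 18.05
ee_pos: [0.5792, -0.0815, 0.1995]
tcp_rot: [-179.8, -0.1, 84.5]
wrist_force: [1.3, 0.1, -1.2]
opening: 0.0233
time: 18.25
ee_pos: [0.5789, -0.0805, 0.1992]
tcp_rot: [-179.7, -0.1, 84.4]
wrist_force: [-0.7, -0.4, -2.8]
opening: 0.023
shift [-0.08    0.0391 -0.0012] rot [-0.0052 -0.0023 -0.0024] | pos [ 0.5789 -0.0805  0.1992] rpy [-1.797e+02 -1.300e-01  8.436e+01] q [-8.   9.5 11.5 92.3  0.1 -2.3] F [-0.7 -0.4 -2.8] op 0.023 t 18.25
```

```bash
python3 -m creep '[[-0.04,0.02,0,0,0,0,0.1],[-0.08,0.039,0,-0.005,0,-0.002,0.1],[-0.08,0.039,0,-0.005,0,-0.002,0.1],[-0.08,0.039,0.03,-0.005,0,-0.002,0.1],[-0.08,0.039,0.07,-0.005,0,-0.002,0.1],[-0.08,0.039,0.1,-0.005,0,-0.002,0.1],[-0.08,0.039,0.115,-0.005,0,-0.002,0.1],[-0.08,0.039,0.122,-0.005,0,-0.002,0.1]]'; python3 -m creep '[[0,0,0,0,0,0,0.1],[0,0,0,0,0,0,0.1]]'; python3 - <<'E'
from h import *
plan(np.r_[loc(RC,RY,0,0),.072],RY+90)
E
```

```text
time: 19.05
ee_pos: [0.6105, -0.1625, 0.08]
tcp_rot: [179.7, 0.1, 84.7]
wrist_force: [-0.5, -8.6, 3.9]
opening: 0.0233
time: 19.25
ee_pos: [0.6103, -0.1627, 0.0791]
tcp_rot: [179.8, 0.1, 84.6]
wrist_force: [1.1, -7.1, -4.4]
opening: 0.0233
shift [-0.0013 -0.0002  0.0071] rot [0.0034 0.0009 0.0023] | pos [ 0.6103 -0.1627  0.0791] rpy [1.7981e+02 5.0000e-02 8.4630e+01] q [-14.9  15.6   5.4  79.6  -0.   -9.6] F [ 1.1 -7.1 -4.4] op 0.0233 t 19.25
```

```bash
python3 -m creep '[[-0.003,0,0,0,0,0,0.1],[-0.004,0,0.003,0,0,0,0.1],[-0.004,0,0.005,0,0,0,0.1],[-0.004,0,0.006,0,0,0,0.1]]'; python3 -m creep '[[0,0,0.002,0,0,0,0.1],[0,0,0.003,0,0,0,0.1],[0,0,0.003,0,0,0,0.1]]'
```

```text
time: 19.65
ee_pos: [0.6101, -0.166, 0.0729]
tcp_rot: [179.8, -0.1, 84.6]
wrist_force: [0.1, -0.6, 1.2]
opening: 0.023
time: 19.95
ee_pos: [0.6113, -0.1665, 0.072]
tcp_rot: [179.6, -0.1, 84.6]
wrist_force: [1.1, -0.3, 8.4]
opening: 0.0233
```

```bash
python3 -m creep '[[0,0,-0.001,0,0,0,0.46],[0,0,-0.001,0,0,0,0.46],[0,0,-0.001,0,0,0,0.46],[0,0,-0.04,0,0,0,0.46],[0,0,-0.08,0,0,0,0.46],[0,0,-0.125,0,0,0,0.46],[0,0,-0.125,0,0,0,0.46],[0,0,-0.125,0,0,0,0.46]]'; sed -i 's/RC=np.array(\[.610,-.164\])/RC=np.array([.610,-.1655])/' h.py; python3 - <<'E'
from h import *
plan(np.r_[loc(CC,CY,0,.056),.19],CY+90);snap('side','s13'); snap('top','t13')
im=cv2.imread('pics/raw_s13.png'); x0,y0=270,190
cv2.imwrite('pics/c13.png',cv2.resize(im[y0:y0+100,x0:x0+100],None,fx=6,fy=6,interpolation=cv2.INTER_CUBIC))
E
```

```text
time: 20.75
ee_pos: [0.6101, -0.1669, 0.1958]
tcp_rot: [179.7, -0.1, 84.6]
wrist_force: [0.3, -0.8, -1.4]
opening: 0.0392
shift [ 0.5011 -0.2063  0.0055] rot [ 0.005  -0.0018  0.1014] | pos [ 0.6101 -0.1669  0.1958] rpy [ 1.7971e+02 -9.0000e-02  8.4610e+01] q [-15.4  15.8  18.5  92.5   0.1 -10. ] F [ 0.3 -0.8 -1.4] op 0.0392 t 20.75
```

View pics/c13.png

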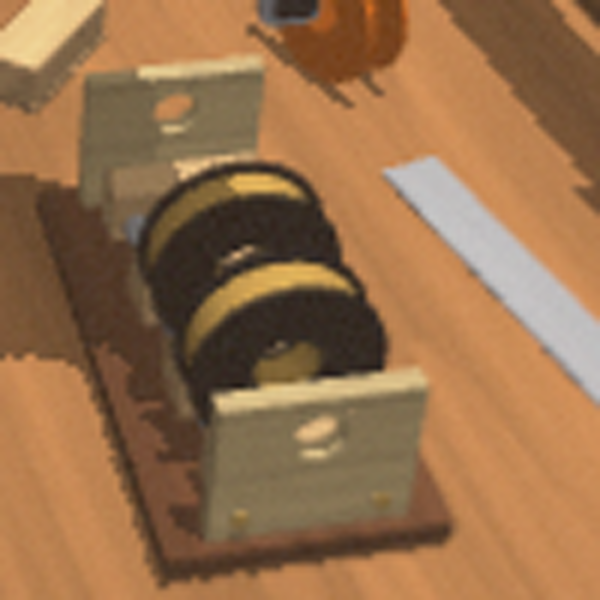

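View pics/t13.png

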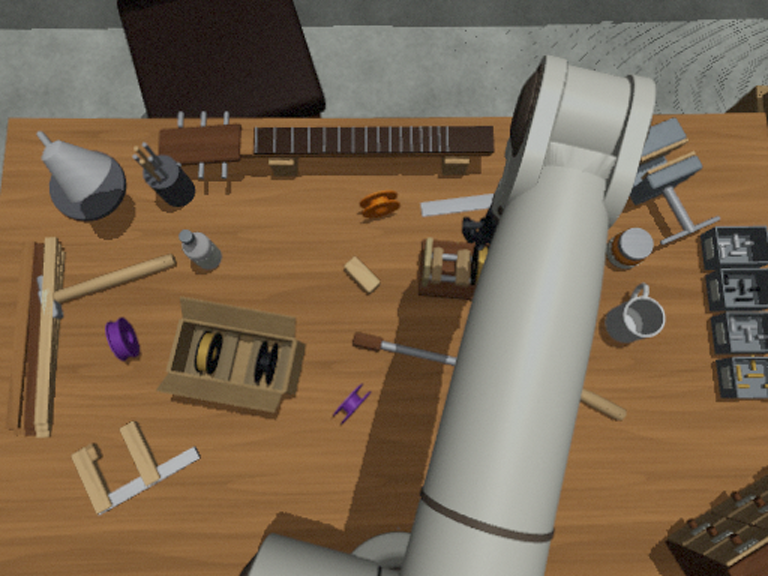

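```bash
python3 -m creep '[[0.5,-0.206,0,0,0,0.1,0.46],[0.5,-0.206,0,0,0,0.1,0.46],[0.5,-0.206,0,0,0,0.1,0.46],[0.5,-0.206,0,0,0,0.1,0.46],[0.5,-0.206,0,0,0,0.1,0.46],[0.5,-0.206,0,0,0,0.1,0.46],[0.5,-0.206,0,0,0,0.1,0.46],[0.5,-0.206,0,0,0,0.1,0.46]]'; python3 -m creep '[[0,0,0,0,0,0,0.46],[0,0,0,0,0,0,0.46]]'; python3 - <<'E'
from h import *
plan(np.r_[loc(CC,CY,0,.056),.19],CY+90)
E
```

```text
time: 21.65
ee_pos: [0.4911, 0.2172, 0.1934]
tcp_rot: [179.9, -0.0, 78.9]
wrist_force: [0.6, 0.0, -0.5]
opening: 0.0394
time: 21.85
ee_pos: [0.4916, 0.2166, 0.1935]
tcp_rot: [180.0, -0.0, 79.0]
wrist_force: [0.0, -0.4, 0.4]
opening: 0.0392
shift [ 0.1247 -0.0646  0.0035] rot [ 0.0008 -0.0005  0.0042] | pos [0.4916 0.2166 0.1935] rpy [ 1.7995e+02 -3.0000e-02  7.9040e+01] q [23.8  2.5  3.3 90.7 -0.  34.7] F [ 0.  -0.4  0.4] op 0.0392 t 21.85
```

```bash
python3 -m creep '[[0.125,-0.0646,0,0,0,0.004,0.46],[0.125,-0.0646,0,0,0,0.004,0.46],[0.125,-0.0646,0,0,0,0.004,0.46],[0.125,-0.0646,0,0,0,0.004,0.46],[0.125,-0.0646,0.04,0,0,0.004,0.46],[0.125,-0.0646,0.08,0,0,0.004,0.46],[0.125,-0.0646,0.1,0,0,0.004,0.46],[0.125,-0.0646,0.1,0,0,0.004,0.46]]'; python3 - <<'E'
from h import *
plan(np.r_[loc(CC,CY,0,.056),.050],CY+90); snap('side','s14')
im=cv2.imread('pics/raw_s14.png'); x0,y0=170,90
cv2.imwrite('pics/c14.png',cv2.resize(im[y0:y0+100,x0:x0+100],None,fx=6,fy=6,interpolation=cv2.INTER_CUBIC))
E
```

```text
time: 22.65
ee_pos: [0.4528, 0.3481, 0.0911]
tcp_rot: [-179.9, 0.2, 78.5]
wrist_force: [-0.8, -0.0, -0.2]
opening: 0.0394
shift [ 0.0031 -0.0015  0.0411] rot [-0.0013  0.0031 -0.0046] | pos [0.4528 0.3481 0.0911] rpy [-179.92    0.18   78.53] q [37.6  7.6 -2.6 80.  -0.1 49. ] F [-0.8 -0.  -0.2] op 0.0394 t 22.65
```

View pics/c14.png

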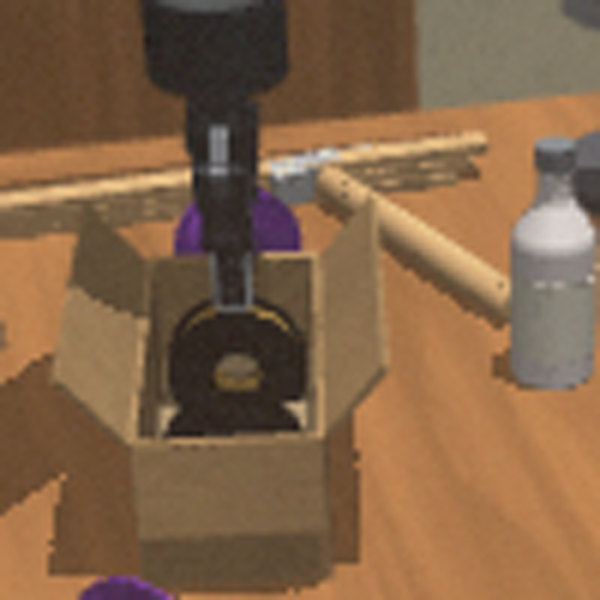

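```bash
python3 -m creep '[[0.001,0,0.025,0,0,0,0.46],[0.001,0,0.041,0,0,0,0.46],[0.001,0,0.041,0,0,0,0.46],[0.001,0,0.041,0,0,0,0.1],[0.001,0,0.041,0,0,0,0.1],[0.001,0,0.041,0,0,0,0.1],[0.001,0,0.041,0,0,0,0.1],[0.001,0,0.041,0,0,0,0.1]]' 50; python3 -m creep '[[0,0,-0.02,0,0,0,0.1],[0,0,-0.06,0,0,0,0.1],[0,0,-0.11,0,0,0,0.1],[0,0,-0.155,0,0,0,0.1],[0,0,-0.155,0,0,0,0.1],[0,0,-0.155,0,0,0,0.1],[0,0,-0.155,0,0,0,0.1]]'; python3 - <<'E'
from h import *
plan(np.r_[loc(RC,RY,0,.056),.2],RY+90); snap('side','s15')
E
```

```text
time: 23.5
ee_pos: [0.4549, 0.3523, 0.056]
tcp_rot: [179.7, -0.2, 78.6]
wrist_force: [0.4, -3.3, 6.4]
opening: 0.0231
time: 24.2
ee_pos: [0.4531, 0.3516, 0.2077]
tcp_rot: [179.9, -0.0, 78.7]
wrist_force: [-0.5, 0.1, -3.1]
opening: 0.0234
shift [-0.4204  0.2498  0.0078] rot [ 0.0015 -0.0006 -0.1019] | pos [0.4531 0.3516 0.2077] rpy [ 1.7992e+02 -4.0000e-02  7.8660e+01] q [37.8  7.7 10.4 92.6 -0.  49.2] F [-0.5  0.1 -3.1] op 0.0234 t 24.2
```

```bash
python3 -m creep '[[-0.42,0.25,0,0,0,-0.102,0.1],[-0.42,0.25,0,0,0,-0.102,0.1],[-0.42,0.25,0,0,0,-0.102,0.1],[-0.42,0.25,0,0,0,-0.102,0.1],[-0.42,0.25,0,0,0,-0.102,0.1],[-0.42,0.25,0,0,0,-0.102,0.1],[-0.42,0.25,0,0,0,-0.102,0.1],[-0.42,0.25,0,0,0,-0.102,0.1]]'; python3 -m creep '[[0,0,0,0,0,0,0.1],[0,0,0,0,0,0,0.1]]'; python3 - <<'E'
from h import *
plan(np.r_[loc(RC,RY,0,.056),.2],RY+90)
E
```

```text
time: 25.05
ee_pos: [0.5862, -0.0275, 0.2074]
tcp_rot: [180.0, -0.1, 84.5]
wrist_force: [1.2, 0.7, -1.8]
opening: 0.023
time: 25.25
ee_pos: [0.586, -0.0266, 0.2072]
tcp_rot: [-180.0, -0.1, 84.4]
wrist_force: [-1.3, -0.5, -3.0]
opening: 0.023
shift [-0.0799  0.0374  0.007 ] rot [-0.     -0.002  -0.0026] | pos [ 0.586  -0.0266  0.2072] rpy [-1.800e+02 -1.200e-01  8.435e+01] q [-2.7  9.6 12.5 92.9  0.1  3. ] F [-1.3 -0.5 -3. ] op 0.023 t 25.25
```

```bash
python3 -m creep '[[-0.04,0.02,0,0,0,0,0.1],[-0.08,0.0375,0,0,0,-0.002,0.1],[-0.08,0.0375,0,0,0,-0.002,0.1],[-0.08,0.0375,0.04,0,0,-0.002,0.1],[-0.08,0.0375,0.08,0,0,-0.002,0.1],[-0.08,0.0375,0.11,0,0,-0.002,0.1],[-0.08,0.0375,0.122,0,0,-0.002,0.1],[-0.08,0.0375,0.126,0,0,-0.002,0.1]]'; python3 -m creep '[[0,0,0,0,0,0,0.1],[0,0,0,0,0,0,0.1]]'; python3 - <<'E'
from h import *
plan(np.r_[loc(RC,RY,0,.056),.075],RY+90)
E
```

```text
time: 26.05
ee_pos: [0.6157, -0.107, 0.0817]
tcp_rot: [180.0, -0.1, 84.7]
wrist_force: [0.5, -0.4, -1.5]
opening: 0.0232
time: 26.25
ee_pos: [0.6175, -0.1082, 0.0849]
tcp_rot: [179.7, -0.1, 84.6]
wrist_force: [0.1, 0.2, -3.2]
opening: 0.0229
shift [-0.0018 -0.002   0.0099] rot [ 0.0057 -0.0018  0.0025] | pos [ 0.6175 -0.1082  0.0849] rpy [ 1.7967e+02 -1.0000e-01  8.4640e+01] q [-10.   14.8   5.   80.    0.1  -4.6] F [ 0.1  0.2 -3.2] op 0.0229 t 26.25
```

```bash
python3 -m creep '[[-0.002,-0.002,0.003,0,0,0,0.1],[-0.002,-0.002,0.006,0,0,0,0.1],[-0.002,-0.002,0.008,0,0,0,0.1],[-0.002,-0.002,0.008,0,0,0,0.1]]'; python3 -m creep '[[0,0,0.002,0,0,0,0.1],[0,0,0.004,0,0,0,0.1],[0,0,0.004,0,0,0,0.1]]'
```

```text
time: 26.65
ee_pos: [0.6163, -0.1108, 0.0777]
tcp_rot: [179.5, -0.1, 84.6]
wrist_force: [3.0, -1.0, 7.4]
opening: 0.0233
time: 26.95
ee_pos: [0.6182, -0.111, 0.076]
tcp_rot: [179.2, -0.1, 84.6]
wrist_force: [6.3, -0.4, 17.0]
opening: 0.0233
```

```bash
python3 -m creep '[[0,0,-0.002,0,0,0,0.1],[0,0,-0.002,0,0,0,0.44],[0,0,-0.002,0,0,0,0.44],[0,0,-0.002,0,0,0,0.44],[0,0,-0.04,0,0,0,0.44],[0,0,-0.08,0,0,0,0.44],[0,0,-0.12,0,0,0,0.44],[0,0,-0.12,0,0,0,0.44]]'; python3 -m creep '[[0.1,-0.2,0,0,0,0.3,0.6],[0.1,-0.2,0,0,0,0.6,0.6],[0.1,-0.2,0,0,0,0.9,0.6],[0.1,-0.2,0,0,0,0.9,0.6],[0.1,-0.2,0,0,0,0.9,0.6],[0.1,-0.2,0,0,0,0.9,0.6],[0.1,-0.2,0,0,0,0.9,0.6],[0.1,-0.2,0,0,0,0.9,0.6]]'; python3 - <<'E'
from h import *
plan([.45,.06,.2],-13);snap('side','s16'); snap('top','t16')
im=cv2.imread('pics/raw_s16.png'); x0,y0=270,190
cv2.imwrite('pics/c16.png',cv2.resize(im[y0:y0+100,x0:x0+100],None,fx=6,fy=6,interpolation=cv2.INTER_CUBIC))
E
```

```text
time: 27.75
ee_pos: [0.6156, -0.1108, 0.197]
tcp_rot: [179.4, -0.1, 84.6]
wrist_force: [0.4, -0.1, 0.6]
opening: 0.0377
time: 28.55
ee_pos: [0.4244, 0.0078, 0.1902]
tcp_rot: [180.0, -0.2, 33.3]
wrist_force: [0.7, -0.3, -0.8]
opening: 0.0513
shift [ 0.0501 -0.0295 -0.0096] rot [-0.001  -0.0033  0.8082] | pos [0.4244 0.0078 0.1902] rpy [179.98  -0.19  33.3 ] q [  1.  -13.  -11.4  91.4   0.1  57.7] F [ 0.7 -0.3 -0.8] op 0.0513 t 28.55
```

View pics/c16.png

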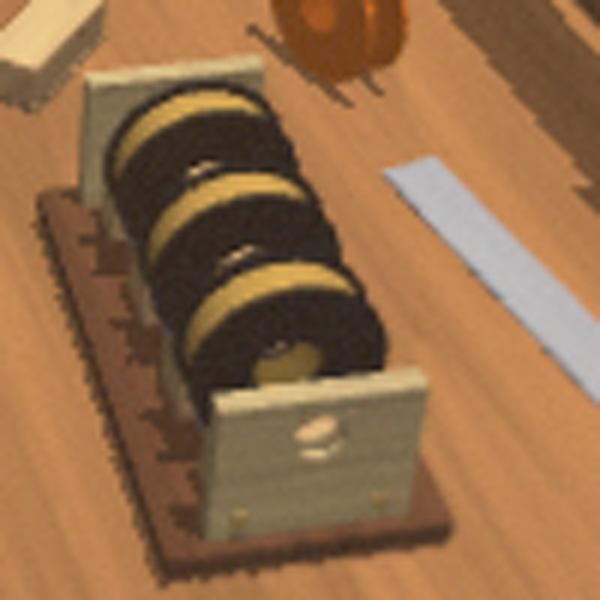

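View pics/t16.png

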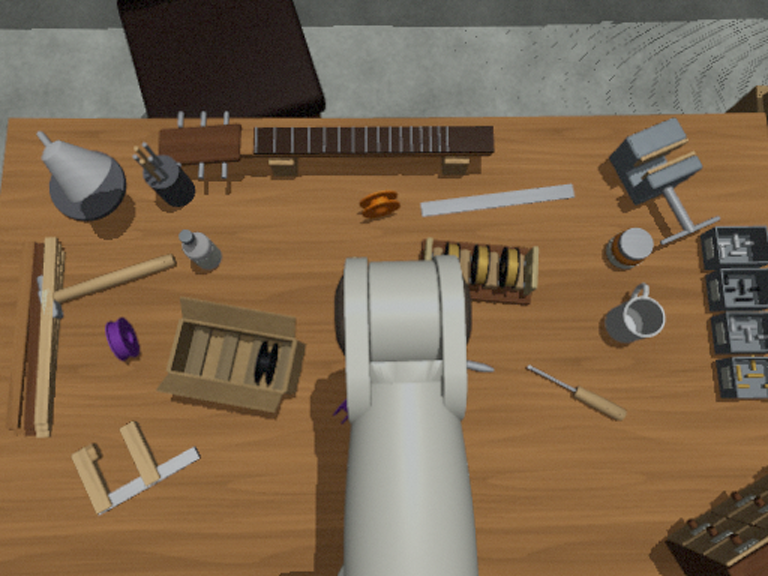

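```bash
python3 -m creep '[[0.05,-0.15,-0.05,0,0,0.4,0.6],[0.05,-0.15,-0.05,0,0,0.8,0.6],[0.05,-0.15,-0.05,0,0,0.8,0.6],[0.05,-0.15,-0.05,0,0,0.8,0.6],[0.05,-0.15,-0.05,0,0,0.8,0.6],[0.05,-0.15,-0.05,0,0,0.8,0.6]]'; python3 - <<'E'
from h import *
im=snap('top','t17')
x0,y0=225,205
o=cv2.resize(im[y0:y0+60,x0:x0+120],None,fx=6.5,fy=6.5,interpolation=cv2.INTER_CUBIC)
cv2.imwrite('pics/c17.png',o)
plan([.45,.06,.2],-13)
E
```

```text
time: 29.25
ee_pos: [0.3844, 0.162, 0.2407]
tcp_rot: [-179.9, -0.1, -12.9]
wrist_force: [-0.1, 0.6, 0.1]
opening: 0.0514
shift [0.0871 0.0836 0.0405] rot [-0.002  -0.0024 -0.0069] | pos [0.3845 0.1614 0.2405] rpy [-1.7989e+02 -1.4000e-01 -1.3400e+01] q [ 22.8 -13.   -5.8  97.    0.  126.2] F [-0.4  0.4  0.4] op 0.0511 t 29.3
```

View pics/c17.png

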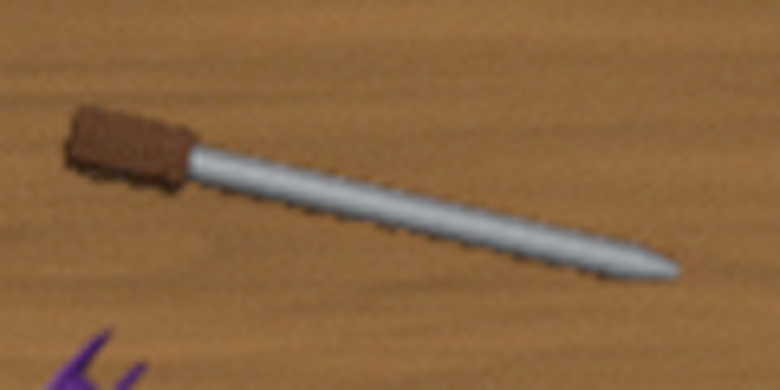

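```bash
python3 - <<'E'
from h import *
im=cv2.imread('pics/raw_t17.png'); x0,y0=225,205
c=im[y0:y0+60,x0:x0+120]; hsv=cv2.cvtColor(c,cv2.COLOR_BGR2HSV)
m=((hsv[...,1]<70)&(hsv[...,2]>70)).astype(np.uint8)
n,l,st,ce=cv2.connectedComponentsWithStats(m); k=1+st[1:,4].argmax(); ys,xs=np.where(l==k); print(st[k])
pts=np.c_[xs+x0,ys+y0].astype(np.float32)
vx,vy,px,py=cv2.fitLine(pts,cv2.DIST_L2,0,.01,.01).ravel(); s=(pts-[px,py])@[vx,vy]
a=np.array([px,py])+np.outer([s.min()-.5,s.max()+.5],[vx,vy]); print(a)
A=onz('top',[a[0]],.0125)[0];B=onz('top',[a[1]],.008)[0]
d=A-B; print(A,B,np.linalg.norm(d),'yaw',np.degrees(np.arctan2(-d[0],d[1])))
u=d[:2]/np.linalg.norm(d[:2]); g=(A[:2]+B[:2])/2+u*(.112+.030); print('grip',g)
print('grip from tip',B[:2]+u*.254,'from shoulder',A[:2]+u*.03)
plan(np.r_[g,.12],np.degrees(np.arctan2(-d[0],d[1])))
E
```

```text
[ 29  22  75  21 421]
[[253.19197 229.30623]
 [328.65466 246.37189]]
[0.4651462  0.02783479 0.0125    ] [ 0.41311254 -0.19235259  0.008     ] 0.22629677827488998 yaw -13.295950426144506
grip [0.47178666 0.05593481]
grip from tip [0.4715277  0.05483898] from shoulder [0.47204562 0.05703064]
shift [0.1091 0.0827 0.1206] rot [-0.002  -0.0024 -0.0017] | pos [0.3845 0.1614 0.2405] rpy [-1.7989e+02 -1.4000e-01 -1.3400e+01] q [ 22.8 -13.   -5.8  97.    0.  126.2] F [-0.4  0.4  0.4] op 0.0511 t 29.3
```

```bash
python3 -m creep '[[0.05,0.04,0.04,0,0,0,0.6],[0.08,0.06,0.08,0,0,0,0.6],[0.109,0.0827,0.12,0,0,0,0.6],[0.109,0.0827,0.12,0,0,0,0.6],[0.109,0.0827,0.14,0,0,0,0.6],[0.109,0.0827,0.14,0,0,0,0.6]]'; python3 - <<'E'
from h import *
plan([.4718,.0559,.004],-13.3); snap('side','s18');
im=cv2.imread('pics/raw_s18.png'); x0,y0=180,150
cv2.imwrite('pics/c18.png',cv2.resize(im[y0:y0+130,x0:x0+100],None,fx=4.5,fy=4.5,interpolation=cv2.INTER_CUBIC))
E
```

```text
time: 29.9
ee_pos: [0.4715, 0.055, 0.0975]
tcp_rot: [-180.0, 0.2, -12.7]
wrist_force: [0.3, 0.3, 0.6]
opening: 0.0509
shift [ 0.0004 -0.0009  0.0935] rot [-0.0004  0.0026  0.0108] | pos [0.4715 0.055  0.0975] rpy [-1.7998e+02  1.5000e-01 -1.2680e+01] q [ 6.600e+00 -5.700e+00 -1.540e+01  8.050e+01  1.000e-01  1.093e+02] F [0.3 0.3 0.6] op 0.0509 t 29.9
```

View pics/c18.png

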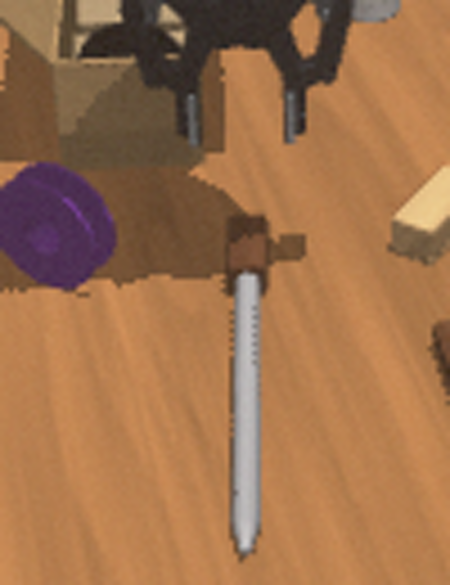

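```bash
python3 -m creep '[[0,0,0.04,0,0,0.008,0.6],[0,0,0.065,0,0,0.008,0.6],[0,0,0.08,0,0,0.008,0.6],[0,0,0.087,0,0,0.008,0.6],[0,0,0.089,0,0,0.008,0.6],[0,0,0.089,0,0,0.008,0.6],[0,0,0.089,0,0,0.008,0.6]]'; python3 -m creep '[[0,0,0,0,0,0,0.1],[0,0,0,0,0,0,0.1],[0,0,0,0,0,0,0.1],[0,0,0,0,0,0,0.1],[0,0,0,0,0,0,0.1],[0,0,0,0,0,0,0.1]]' 100
```

```text
time: 30.65
ee_pos: [0.4737, 0.0566, 0.013]
tcp_rot: [-179.8, -0.3, -13.2]
wrist_force: [-0.1, 0.5, -0.1]
opening: 0.0514
time: 31.25
ee_pos: [0.4734, 0.0565, 0.0128]
tcp_rot: [-179.8, -0.2, -13.2]
wrist_force: [-1.7, 0.7, 5.7]
opening: 0.0236
```

```bash
python3 -m creep '[[0,0,0,0,0,0,0.5],[0,0,0,0,0,0,0.5],[0,0,0,0,0,0,0.5],[0,0,0.005,0,0,0,0.5],[0,0,0.008,0,0,0,0.5],[0,0,0.008,0,0,0,0.5],[0,0,0.008,0,0,0,0.5]]'; python3 -m creep '[[0,0,0,0,0,0,0.1],[0,0,0,0,0,0,0.1],[0,0,0,0,0,0,0.1],[0,0,0,0,0,0,0.1],[0,0,0,0,0,0,0.1],[0,0,0,0,0,0,0.1]]' 100;  python3 - <<'E'
from h import *
plan([.4718,.0559,.006],-13.3); snap('side','s19');
im=cv2.imread('pics/raw_s19.png'); x0,y0=180,150
cv2.imwrite('pics/c19.png',cv2.resize(im[y0:y0+130,x0:x0+100],None,fx=4.5,fy=4.5,interpolation=cv2.INTER_CUBIC))
E
```

```text
time: 31.95
ee_pos: [0.4729, 0.0564, 0.0036]
tcp_rot: [-179.9, -0.1, -13.2]
wrist_force: [-0.2, -0.8, 0.0]
opening: 0.0427
time: 32.55
ee_pos: [0.4731, 0.0565, 0.0042]
tcp_rot: [-179.9, -0.2, -13.2]
wrist_force: [-2.9, 0.2, 5.4]
opening: 0.0241
shift [-0.0011  0.0008 -0.0018] rot [-0.0024 -0.0031  0.0009] | pos [0.4731 0.0565 0.0042] rpy [-179.86   -0.18  -13.25] q [ 6.80e+00 -3.30e+00 -2.36e+01  6.95e+01  1.00e-01  1.10e+02] F [-2.9  0.2  5.4] op 0.0241 t 32.55
```

View pics/c19.png

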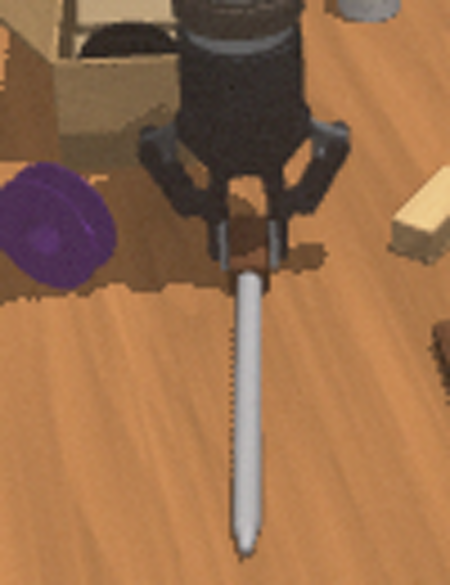

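```bash
python3 -m creep '[[0,0,-0.02,0,0,0,0.1],[0,0,-0.06,-0.023,0,0,0.1],[0,0,-0.11,-0.023,0,0,0.1],[0,0,-0.14,-0.023,0,0,0.1],[0,0,-0.14,-0.023,0,0,0.1],[0,0,-0.14,-0.023,0,0,0.1],[0,0,-0.14,-0.023,0,0,0.1]]';  python3 - <<'E'
from h import *
snap('side','s20'); snap('top','t20')
im=cv2.imread('pics/raw_s20.png'); x0,y0=180,100
cv2.imwrite('pics/c20.png',cv2.resize(im[y0:y0+160,x0:x0+120],None,fx=3.7,fy=3.7,interpolation=cv2.INTER_CUBIC))
plan(np.r_[loc(RC,RY,0,.372),.145],RY)
E
```

```text
time: 33.3
ee_pos: [0.4719, 0.0561, 0.1421]
tcp_rot: [178.8, -0.0, -13.2]
wrist_force: [-0.6, 0.2, -1.2]
opening: 0.0241
shift [ 0.1351 -0.1845 -0.0068] rot [ 0.0216  0.0011 -0.1353] | pos [0.4718 0.0561 0.1421] rpy [ 1.7876e+02 -2.0000e-02 -1.3250e+01] q [  7.5  -5.7 -10.4  85.7  -1.2 110.7] F [ 0.1 -0.7 -2.4] op 0.0241 t 33.4
```

View pics/c20.png

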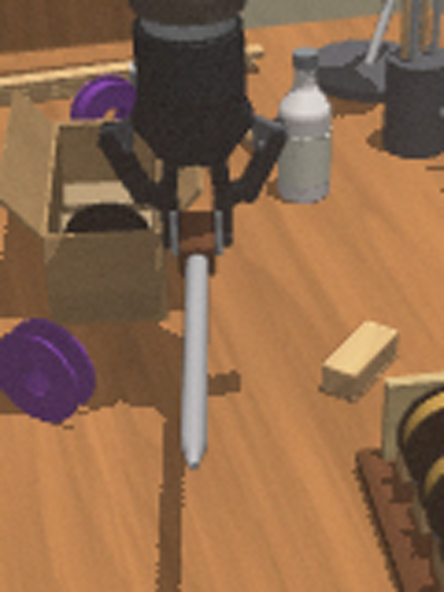

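```bash
cat >> h.py <<'E'
def tri_plane(cam,uv,p0,yaw):
    # intersect pixel ray with vertical plane through p0 along own-y direction of yaw; return point
    c,d=ray(cam,[uv]); a=np.radians(yaw); n=np.array([np.cos(a),np.sin(a),0])
    s=((p0-c)@n)/(d[0]@n); return c+s*d[0]
def tri(uvt,uvs):
    c1,d1=ray('top',[uvt]);c2,d2=ray('side',[uvs]); d1=d1[0]/np.linalg.norm(d1);d2=d2[0]/np.linalg.norm(d2)
    A=np.array([d1,-d2]).T; s,_,_,_=np.linalg.lstsq(A,c2-c1,rcond=None); a=c1+s[0]*d1;b=c2+s[1]*d2; return (a+b)/2,np.linalg.norm(a-b)
E
python3 - <<'E'
from h import *
p0=np.array([.4718,.0561,.151])
a=np.radians(-13.25); u=np.array([-np.sin(a),np.cos(a),0])
print(proj('side',[p0-u*.03,p0-u*.254, p0-u*.254-[0,0,.01], p0-u*.254-[.01,0,0]]))
print('obs',(231.8,225.8),(232.8,168.5))
im=cv2.imread('pics/raw_t20.png'); x0,y0=225,195
cv2.imwrite('pics/c20t.png',cv2.resize(im[y0:y0+70,x0:x0+120],None,fx=6.5,fy=6.5,interpolation=cv2.INTER_CUBIC))
print(proj('top',[p0-u*.03,p0-u*.254]))
E
```

```text
[[232.29193726 170.49863076]
 [231.51532763 224.89217435]
 [231.6830846  228.45931138]
 [226.95201343 225.70995272]]
obs (231.8, 225.8) (232.8, 168.5)
[[253.54916882 223.24977231]
 [338.81754753 242.21406435]]
```

View pics/c20t.png

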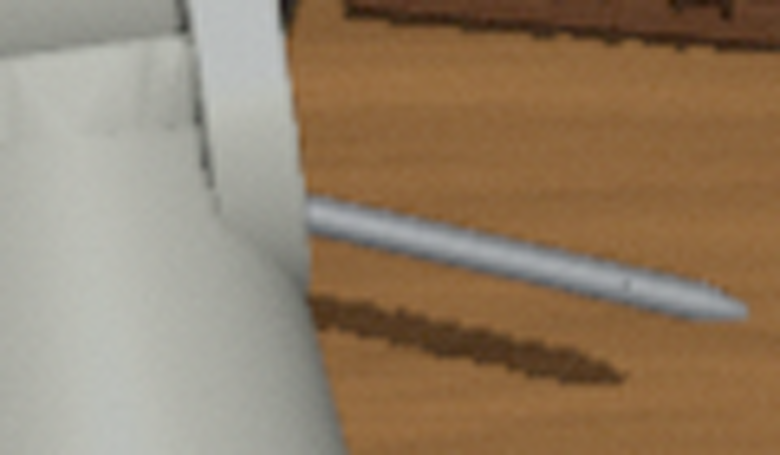

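```bash
python3 -m creep '[[0.135,-0.1845,0,0,0,-0.135,0.1],[0.135,-0.1845,0,0,0,-0.135,0.1],[0.135,-0.1845,0,0,0,-0.135,0.1],[0.135,-0.1845,0,0,0,-0.135,0.1],[0.135,-0.1845,0,0,0,-0.135,0.1],[0.135,-0.1845,0,0,0,-0.135,0.1],[0.135,-0.1845,0,0,0,-0.135,0.1],[0.135,-0.1845,0,0,0,-0.135,0.1]]';  python3 - <<'E'
from h import *
snap('side','s21'); snap('top','t21')
plan(np.r_[loc(RC,RY,0,.372),.0557],RY,178.76)
E
```

```text
time: 34.2
ee_pos: [0.6456, 0.2042, 0.1398]
tcp_rot: [178.8, 0.1, -5.5]
wrist_force: [0.8, -1.0, -1.2]
opening: 0.0241
shift [-0.0002 -0.0025  0.0851] rot [-0.0008 -0.0003 -0.001 ] | pos [0.6458 0.2041 0.1408] rpy [ 1.7881e+02 -2.0000e-02 -5.5500e+00] q [ 18.   22.5  21.   88.9  -1.1 113.6] F [ 0.   0.2 -1.6] op 0.0241 t 34.3
```

View pics/t21.png

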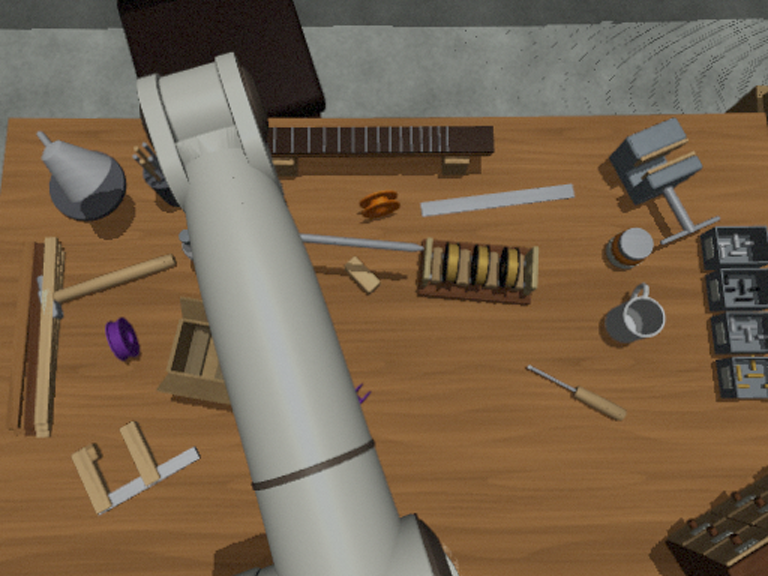

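View pics/s21.png

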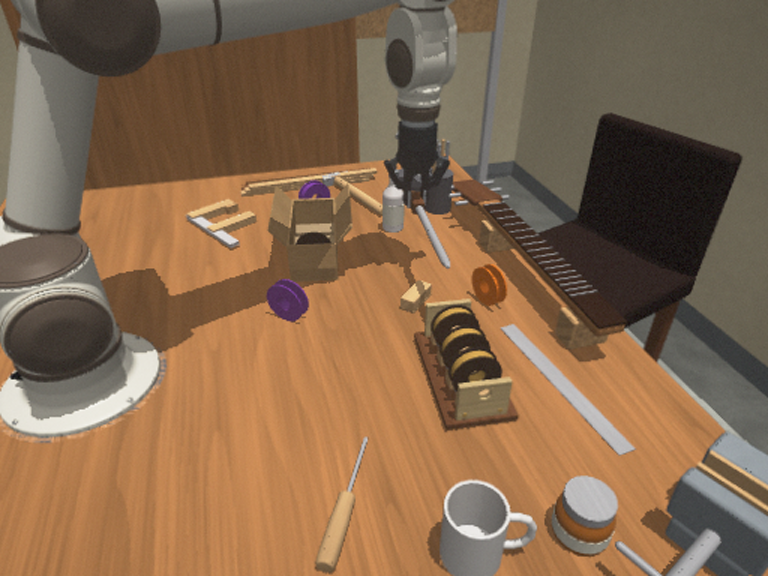

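```bash
python3 -m creep '[[0,-0.006,0.03,0,0,0,0.1],[0,-0.006,0.06,0,0,0,0.1],[0,-0.006,0.08,0,0,0,0.1],[0,-0.006,0.085,0,0,0,0.1],[0,-0.006,0.085,0,0,0,0.1],[0,-0.006,0.085,0,0,0,0.1]]';  python3 - <<'E'
from h import *
s=snap('side','s22'); t=snap('top','t22')
def c(im,x0,y0,x1,y1,f,n): cv2.imwrite('pics/'+n,cv2.resize(im[y0:y1,x0:x1],None,fx=f,fy=f,interpolation=cv2.INTER_CUBIC))
c(t,200,140,300,200,7,'c22t.png'); c(s,255,130,345,240,5,'c22s.png')
plan(np.r_[loc(RC,RY,0,.372),.0557],RY,178.76)
o=bot.get_obs(); print(unloc(RC,RY,o['ee_pos']))
# expected pixel of axis points at own y=.106+.01,.106+.1
P3=[np.r_[loc(RC,RY,0,y),.0645] for y in (.116,.2)]
print(proj('top',P3),proj('side',P3))
E
```

```text
time: 34.9
ee_pos: [0.6472, 0.209, 0.0572]
tcp_rot: [178.9, -0.1, -5.5]
wrist_force: [0.4, 0.9, -1.3]
opening: 0.0242
shift [-0.0013  0.0045  0.0016] rot [-0.0018 -0.0025 -0.0005] | pos [0.6474 0.2092 0.0572] rpy [ 1.7886e+02 -1.4000e-01 -5.5200e+00] q [ 18.4  23.3  12.8  79.8  -1.1 113.9] F [ 0.5  0.  -1.6] op 0.0239 t 35.0
[0.00134302 0.376539  ]
[[279.58505916 173.05627935]
 [250.58823275 170.6384702 ]] [[296.13503064 203.9857313 ]
 [288.42636367 186.93047406]]
```

View pics/c22t.png

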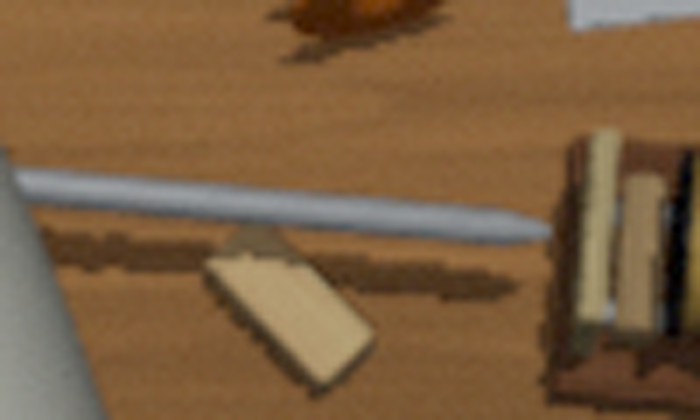

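View pics/c22s.png

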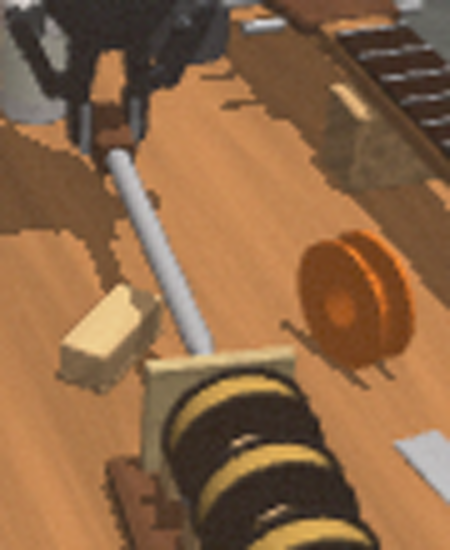

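```bash
python3 - <<'E'
from h import *
P3=[np.r_[loc(RC,RY,0,y),.0645] for y in (.096,-.106)]
print(proj('side',P3))
im=cv2.imread('pics/raw_s13.png')
def c(im,x0,y0,x1,y1,f,n): cv2.imwrite('pics/'+n,cv2.resize(im[y0:y1,x0:x1],None,fx=f,fy=f,interpolation=cv2.INTER_CUBIC))
a=cv2.resize(im[198:218,280:320],None,fx=15,fy=15,interpolation=cv2.INTER_CUBIC)
b=cv2.resize(im[250:270,305:345],None,fx=15,fy=15,interpolation=cv2.INTER_CUBIC)
cv2.imwrite('pics/bores.png',np.vstack([a,b]))
E
```

```text
[[298.12562383 208.38793097]
 [322.60385666 262.45688592]]
```

View pics/bores.png

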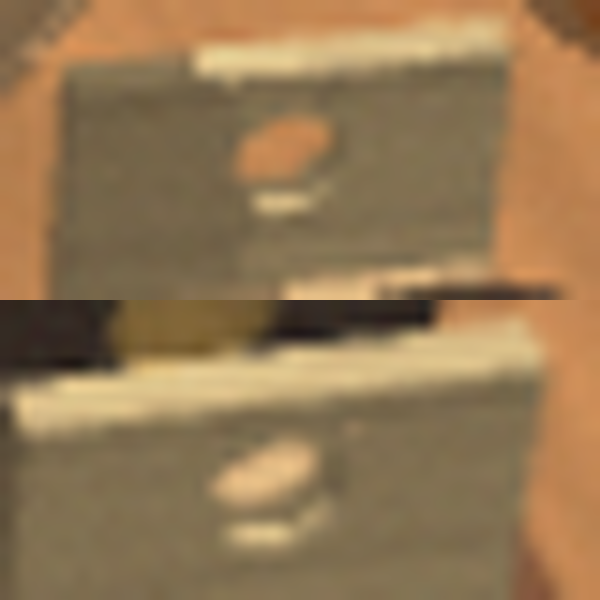

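```bash
python3 -m creep '[[-0.0013,0,0.0014,0,0,0,0.1],[-0.0013,0,0.0014,0,0,0,0.1],[-0.0013,0.01,0.0016,0,0,0,0.1],[-0.0013,0.02,0.0018,0,0,0,0.1],[-0.0013,0.03,0.0020,0,0,0,0.1],[-0.0013,0.04,0.0022,0,0,0,0.1],[-0.0013,0.04,0.0022,0,0,0,0.1]]'; python3 - <<'E'
from h import *
plan(np.r_[loc(RC,RY,0,.336),.0557],RY,178.76);o=bot.get_obs(); print(unloc(RC,RY,o['ee_pos']))
s=snap('side','s23'); t=snap('top','t23')
def c(im,x0,y0,x1,y1,f,n): cv2.imwrite('pics/'+n,cv2.resize(im[y0:y1,x0:x1],None,fx=f,fy=f,interpolation=cv2.INTER_CUBIC))
c(t,215,140,315,200,7,'c23t.png'); c(s,265,140,335,230,6,'c23s.png')
E
```

```text
time: 35.7
ee_pos: [0.6416, 0.1675, 0.0541]
tcp_rot: [178.8, -0.0, -5.6]
wrist_force: [0.4, -0.5, -0.8]
opening: 0.0241
shift [ 0.0005 -0.0015 -0.0016] rot [-0.0004 -0.0002 -0.0019] | pos [0.6416 0.1675 0.0541] rpy [ 1.7879e+02 -2.0000e-02 -5.6100e+00] q [ 15.1  21.    9.4  78.8  -1.1 110.7] F [ 0.4 -0.5 -0.8] op 0.0241 t 35.7
[-0.00048248  0.33449608]
```

View pics/c23t.png

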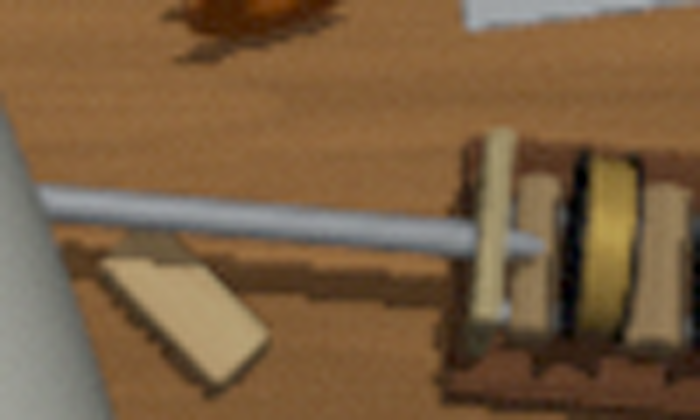

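View pics/c23s.png

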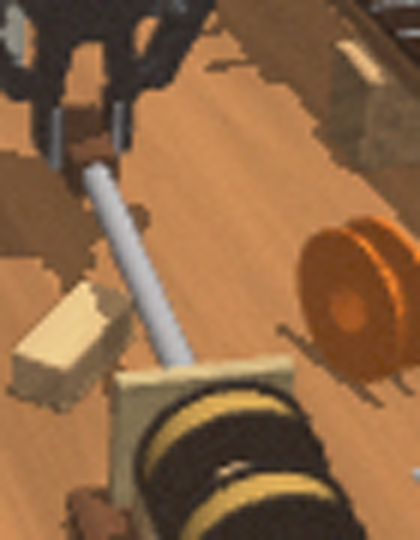

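```bash
python3 -m creep '[[0.0005,0.015,-0.0012,0,0,-0.003,0.1],[0.0005,0.03,-0.0009,0,0,-0.003,0.1],[0.0005,0.045,-0.0006,0,0,-0.003,0.1],[0.0005,0.06,-0.0003,0,0,-0.003,0.1],[0.0005,0.075,0,0,0,-0.003,0.1],[0.0005,0.09,0.0003,0,0,-0.003,0.1],[0.0005,0.09,0.0003,0,0,-0.003,0.1]]'; python3 - <<'E'
from h import *
plan(np.r_[loc(RC,RY,0,.246),.0557],RY,178.76);o=bot.get_obs(); print(unloc(RC,RY,o['ee_pos']))
E
```

```text
time: 36.5
ee_pos: [0.6332, 0.0774, 0.0556]
tcp_rot: [178.8, 0.0, -5.5]
wrist_force: [0.2, 1.0, -1.4]
opening: 0.024
shift [ 0.0002 -0.002  -0.0002] rot [-0.0004  0.      0.0006] | pos [0.6332 0.0774 0.0556] rpy [178.78   0.    -5.46] q [  7.5  17.4   5.   77.9  -1.2 103. ] F [ 0.2  1.  -1.4] op 0.024 t 36.5
[-1.81014220e-04  2.43977725e-01]
```

```bash
python3 -m creep '[[0,0.015,0.0003,0,0,0,0.1],[0,0.03,0.0006,0,0,0,0.1],[0,0.045,0.0009,0,0,0,0.1],[0,0.06,0.0012,0,0,0,0.1],[0,0.07,0.0014,0,0,0,0.1],[0,0.075,0.0015,0,0,0,0.1],[0,0.075,0.0015,0,0,0,0.1]]'; python3 - <<'E'
from h import *
plan(np.r_[loc(RC,RY,0,.17),.0557],RY,178.76);o=bot.get_obs(); print(unloc(RC,RY,o['ee_pos']))
s=snap('side','s24'); t=snap('top','t24')
def c(im,x0,y0,x1,y1,f,n): cv2.imwrite('pics/'+n,cv2.resize(im[y0:y1,x0:x1],None,fx=f,fy=f,interpolation=cv2.INTER_CUBIC))
c(t,265,145,365,205,7,'c24t.png'); c(s,275,190,345,280,6,'c24s.png')
E
```

```text
time: 37.2
ee_pos: [0.6264, 0.0043, 0.0556]
tcp_rot: [178.8, 0.0, -5.4]
wrist_force: [0.1, 0.3, -1.3]
opening: 0.0241
shift [-0.      0.0006 -0.0001] rot [-0.0008 -0.      0.0018] | pos [0.6264 0.0043 0.0556] rpy [178.81   0.    -5.4 ] q [ 0.9 15.7  2.9 77.3 -1.2 96.3] F [ 0.1  0.3 -1.3] op 0.0241 t 37.2
[1.36129841e-05 1.70572328e-01]
```

View pics/c24t.png

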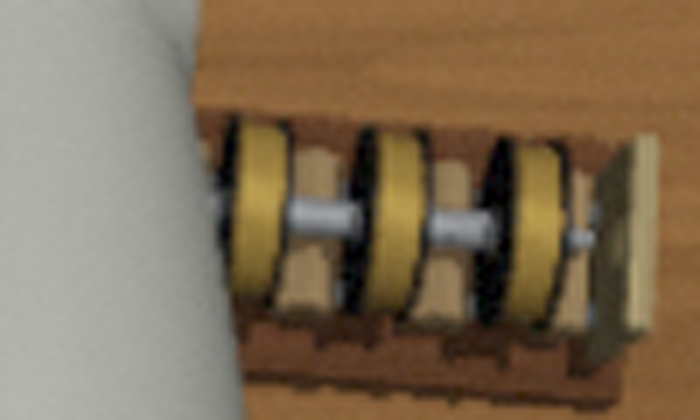

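View pics/c24s.png

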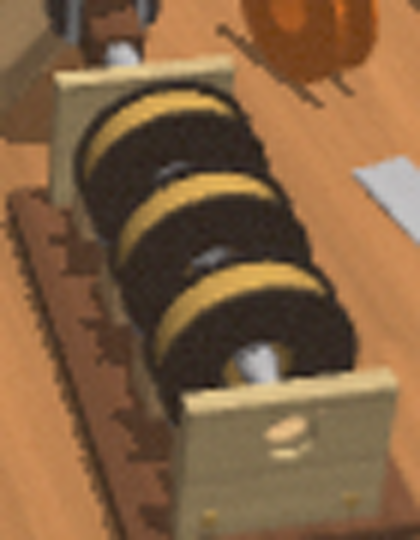

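```bash
python3 -m creep '[[0,0.006,0.0001,0,0,0,0.1],[0,0.012,0.0003,0,0,0,0.1],[0,0.018,0.0004,0,0,0,0.1],[0,0.024,0.0005,0,0,0,0.1],[0,0.024,0.0005,0,0,0,0.1]]'; python3 - <<'E'
from h import *
plan(np.r_[loc(RC,RY,0,.146),.0557],RY,178.76);o=bot.get_obs(); print(unloc(RC,RY,o['ee_pos']))
s=snap('side','s25')
def c(im,x0,y0,x1,y1,f,n): cv2.imwrite('pics/'+n,cv2.resize(im[y0:y1,x0:x1],None,fx=f,fy=f,interpolation=cv2.INTER_CUBIC))
c(s,275,180,345,280,6,'c25s.png')
E
```

```text
time: 37.8
ee_pos: [0.6241, -0.0198, 0.0556]
tcp_rot: [178.8, 0.0, -5.4]
wrist_force: [0.5, 0.7, -1.9]
opening: 0.024
shift [-0.      0.0004 -0.0001] rot [-0.0006  0.      0.0019] | pos [ 0.6241 -0.0198  0.0556] rpy [178.8    0.    -5.39] q [-1.3 15.3  2.5 77.2 -1.2 94.1] F [ 0.5  0.7 -1.9] op 0.024 t 37.8
[2.74429281e-05 1.46372076e-01]
```

View pics/c25s.png

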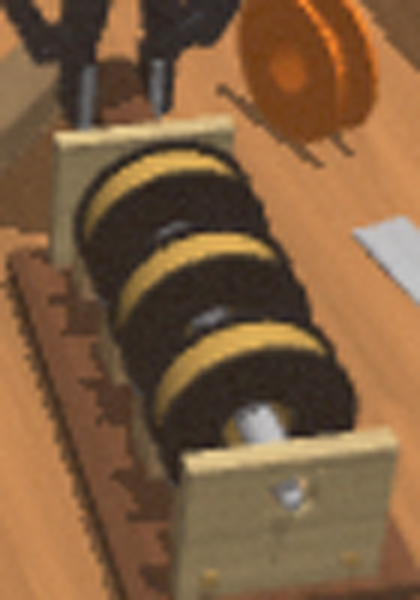

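Nose is entering the far bore, no force. Push home.

```bash
python3 -m creep '[[0,0.004,0.0001,0,0,0,0.1],[0,0.007,0.0002,0,0,0,0.1],[0,0.009,0.0002,0,0,0,0.1],[0,0.009,0.0002,0,0,0,0.1]]';python3 -m creep '[[0,0.002,0,0,0,0,0.1],[0,0.003,0,0,0,0,0.1],[0,0.003,0,0,0,0,0.1]]'; python3 - <<'E'
from h import *
plan(np.r_[loc(RC,RY,0,.138),.0557],RY,178.76);o=bot.get_obs(); print(unloc(RC,RY,o['ee_pos']))
s=snap('side','s26')
def c(im,x0,y0,x1,y1,f,n): cv2.imwrite('pics/'+n,cv2.resize(im[y0:y1,x0:x1],None,fx=f,fy=f,interpolation=cv2.INTER_CUBIC))
c(s,275,180,345,280,6,'c26s.png')
E
```

```text
time: 38.25
ee_pos: [0.6233, -0.028, 0.0555]
tcp_rot: [178.8, 0.0, -5.3]
wrist_force: [1.1, 0.1, -2.7]
opening: 0.0239
time: 38.55
ee_pos: [0.6232, -0.028, 0.0556]
tcp_rot: [179.1, 0.0, -5.2]
wrist_force: [0.7, 15.3, -1.3]
opening: 0.024
shift [ 0.      0.0001 -0.0001] rot [-0.0059  0.0001  0.0049] | pos [ 0.6232 -0.028   0.0556] rpy [ 1.791e+02  1.000e-02 -5.220e+00] q [-2.2 15.2  2.4 77.2 -0.9 93.1] F [ 0.7 15.3 -1.3] op 0.024 t 38.55
[-4.49622696e-06  1.38121647e-01]
```

View pics/c26s.png

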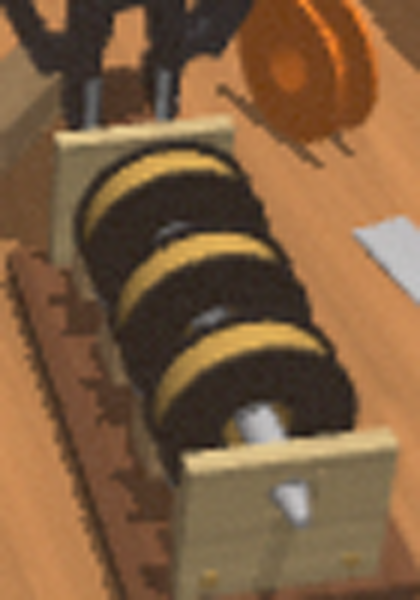

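```bash
python3 -m creep '[[0,-0.002,0.0005,0,0,0,0.1],[0,-0.002,0.001,0,0,0,0.5],[0,-0.002,0.001,0,0,0,0.5],[0,-0.002,0.001,0,0,0,0.5],[0,-0.002,-0.03,0,0,0,0.5],[0,-0.002,-0.08,0,0,0,0.5],[0,-0.002,-0.12,0,0,0,0.5],[0,-0.002,-0.12,0,0,0,0.5]]';python3 - <<'E'
from h import *
plan(np.r_[loc(CC,CY,-.11,0),.22],CY+90)
s=snap('side','s27')
def c(im,x0,y0,x1,y1,f,n): cv2.imwrite('pics/'+n,cv2.resize(im[y0:y1,x0:x1],None,fx=f,fy=f,interpolation=cv2.INTER_CUBIC))
c(s,265,180,345,280,6,'c27s.png')
E
```

```text
time: 39.4
ee_pos: [0.6255, -0.0268, 0.1825]
tcp_rot: [178.8, -0.5, -5.4]
wrist_force: [1.1, -0.4, -0.1]
opening: 0.0427
shift [-0.323  -0.3148 -0.047 ] rot [ 0.0237  0.0074 -1.469 ] | pos [ 0.6255 -0.0268  0.1825] rpy [178.82  -0.55  -5.36] q [-1.9 14.4 15.4 90.5 -1.2 93.5] F [ 1.1 -0.4 -0.1] op 0.0427 t 39.4
```

View pics/c27s.png

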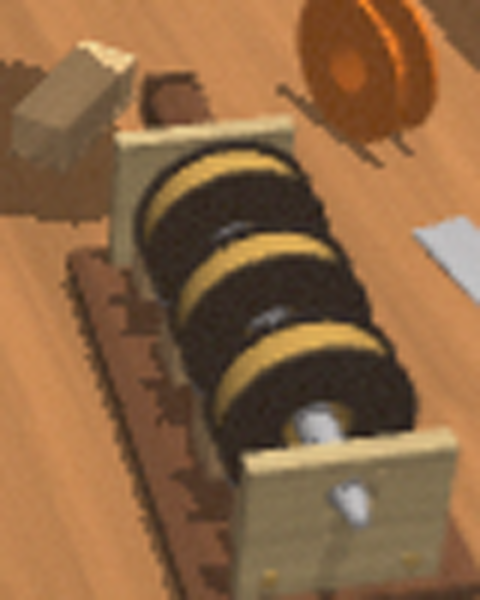

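```bash
python3 - <<'E'
from h import *
snap('top','t27')
plan(np.r_[loc(CC,CY,-.13,0),.21],CY)
E
python3 -m creep '[[0,-0.1,-0.06,0,0,0,0],[0,-0.15,-0.06,0,0,0,0]]'; python3 - <<'E'
from h import *
plan(np.r_[loc(CC,CY,-.13,0),.22],CY)
E
```

```text
shift [-0.3417 -0.317  -0.0407] rot [ 0.0208 -0.0035  0.1018] | pos [ 0.6241 -0.0267  0.1768] rpy [ 1.788e+02 -1.400e-01 -5.360e+00] q [-1.9 14.5 14.9 90.3 -1.2 93.5] F [ 0.3 -0.  -0.5] op 0.043 t 39.5
time: 39.7
ee_pos: [0.6316, 0.0639, 0.2143]
tcp_rot: [178.8, 0.1, -5.5]
wrist_force: [2.0, 0.1, 0.3]
opening: 0.0146
shift [-0.3416 -0.2256 -0.0101] rot [0.0215 0.0004 0.0988] | pos [0.6316 0.0639 0.2143] rpy [ 1.7877e+02  8.0000e-02 -5.5400e+00] q [  6.3  17.1  22.2  95.4  -1.2 101.9] F [2.  0.1 0.3] op 0.0146 t 39.7
```

View pics/t27.png

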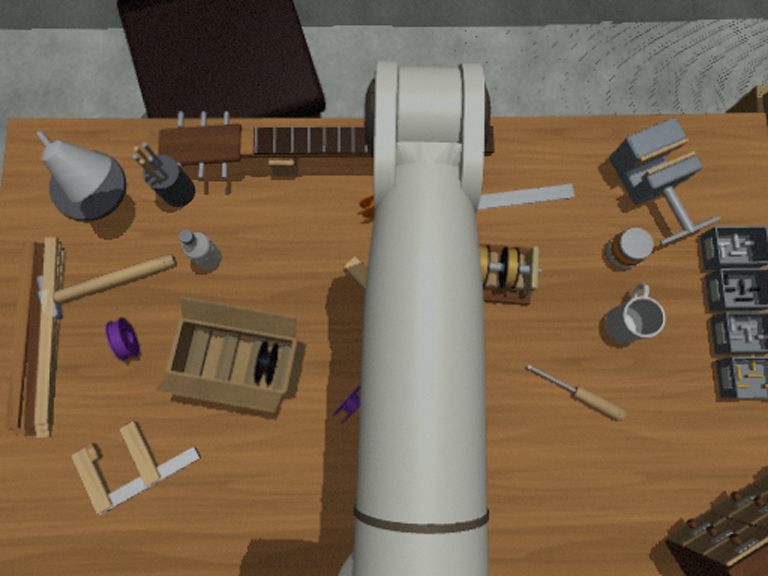

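```bash
python3 - <<'E'
from h import *
plan(np.r_[loc(CC,CY,.13,0),.22],CY)
E

```

```text
shift [-0.0828 -0.2    -0.0099] rot [0.0215 0.0004 0.0988] | pos [0.6316 0.0639 0.2143] rpy [ 1.7877e+02  8.0000e-02 -5.5400e+00] q [  6.3  17.1  22.2  95.4  -1.2 101.9] F [2.  0.1 0.3] op 0.0146 t 39.7
```

```bash
python3 -m creep '[[-0.083,-0.2,-0.01,0.0215,0,0.0988,0],[-0.083,-0.2,-0.01,0.0215,0,0.0988,0],[-0.083,-0.2,-0.01,0.0215,0,0.0988,0],[-0.083,-0.2,-0.01,0.0215,0,0.0988,0],[-0.083,-0.2,-0.01,0.0215,0,0.0988,0],[-0.083,-0.2,-0.01,0.0215,0,0.0988,0],[-0.083,-0.2,-0.01,0.0215,0,0.0988,0]]';python3 - <<'E'
from h import *
plan(np.r_[loc(CC,CY,.13,0),.104],CY)
E

```

```text
time: 40.4
ee_pos: [0.5679, 0.271, 0.2193]
tcp_rot: [180.0, 0.0, -11.0]
wrist_force: [-0.2, -0.3, 0.3]
opening: 0.0002
shift [ 0.0006 -0.0003  0.1153] rot [0.0007 0.0001 0.0038] | pos [0.5679 0.271  0.2193] rpy [ 1.7996e+02  1.0000e-02 -1.0980e+01] q [ 25.5  16.1  21.5  95.5  -0.  126.5] F [-0.2 -0.3  0.3] op 0.0002 t 40.4
```

```bash
python3 -m creep '[[0,0,0.05,0,0,0,0],[0,0,0.1,0,0,0,0],[0,0,0.115,0,0,0,0],[0,0,0.115,0,0,0,0],[-0.03,0,0.115,0,0,0,0],[-0.045,0,0.115,0,0,0,0],[-0.055,0,0.115,0,0,0,0],[-0.065,0,0.115,0,0,0,0]]'; python3 -m creep '[[-0.01,0,0,0,0,0,0],[-0.02,0,0,0,0,0,0],[-0.025,0,0,0,0,0,0],[-0.025,0,0,0,0,0,0]]';python3 - <<'E'
from h import *
plan(np.r_[loc(CC,CY,.04,0),.104],CY)
s=snap('side','s29')
cv2.imwrite('pics/c29.png',cv2.resize(s[90:200,160:260],None,fx=5,fy=5,interpolation=cv2.INTER_CUBIC))
E

```

```text
time: 41.2
ee_pos: [0.505, 0.2843, 0.1078]
tcp_rot: [-179.8, -0.2, -11.0]
wrist_force: [1.1, 0.2, 0.5]
opening: 0.0
time: 41.6
ee_pos: [0.4791, 0.289, 0.1054]
tcp_rot: [-180.0, -0.0, -11.0]
wrist_force: [0.2, -0.2, -0.5]
opening: 0.0001
shift [0.0012 0.0001 0.0014] rot [-0.0006 -0.0006  0.0041] | pos [0.4791 0.289  0.1054] rpy [-1.7996e+02 -4.0000e-02 -1.0970e+01] q [ 31.1   5.6  -3.2  81.2   0.  132.1] F [ 0.2 -0.2 -0.5] op 0.0001 t 41.6
```

View pics/c29.png

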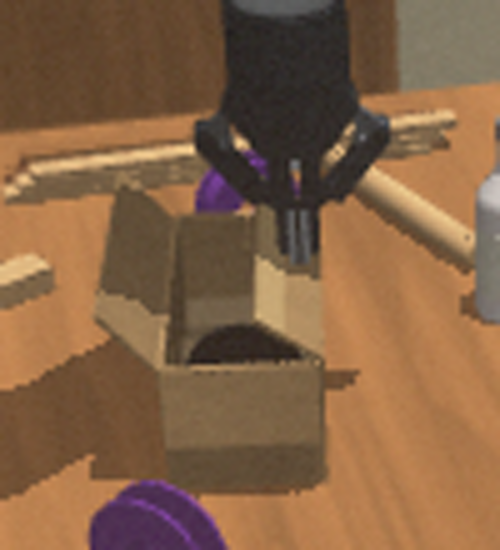

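```bash
python3 -m creep '[[-0.008,0,0.003,0,0,0,0],[-0.012,0,0.006,0,0,0,0],[-0.014,0,0.009,0,0,0,0],[-0.014,0,0.0115,0,0,0,0],[-0.014,0,0.0115,0,0,0,0]]'; python3 -m creep '[[0,0,0.001,0,0,0,0],[0,0,0.002,0,0,0,0],[0,0,0.002,0,0,0,0]]'
```

```text
time: 42.15
ee_pos: [0.4658, 0.2914, 0.0933]
tcp_rot: [-180.0, -0.0, -11.0]
wrist_force: [-0.1, -0.1, -0.3]
opening: -0.0
time: 42.45
ee_pos: [0.4661, 0.2915, 0.0921]
tcp_rot: [-179.9, -0.1, -11.0]
wrist_force: [-0.8, -0.4, 2.5]
opening: 0.0002
```

```bash
python3 -m creep '[[0,0,0.0015,0,0,0,0],[0,0,0.0015,0,0,0,0]]'; python3 -m creep '[[0,0,-0.05,0,0,0,0],[0,0,-0.1,0,0,0,0],[-0.05,0,-0.1,0,0,0,0],[-0.1,0,-0.1,0,0,0,0],[-0.155,0,-0.1,0,0,0,0],[-0.155,0,-0.1,0,0,0,0],[-0.155,0,-0.1,0,0,0,0]]'; python3 - <<'E'
from h import *
plan(np.r_[loc(CC,CY,-.13,0),.104],CY)
s=snap('side','s30')
cv2.imwrite('pics/c30.png',cv2.resize(s[90:200,160:260],None,fx=5,fy=5,interpolation=cv2.INTER_CUBIC))
E

```

```text
time: 42.65
ee_pos: [0.4662, 0.2916, 0.0919]
tcp_rot: [-179.9, -0.1, -11.0]
wrist_force: [-4.4, -2.2, 12.8]
opening: 0.0
time: 43.35
ee_pos: [0.313, 0.3215, 0.1906]
tcp_rot: [-179.9, -0.1, -10.9]
wrist_force: [0.9, 0.1, -1.2]
opening: -0.0001
shift [ 0.0003 -0.0001  0.0866] rot [-0.0018 -0.0018  0.0058] | pos [0.313  0.3215 0.1906] rpy [-1.799e+02 -1.000e-01 -1.087e+01] q [ 45.8  -9.6  -8.6  90.9  -0.  146.7] F [ 0.9  0.1 -1.2] op -0.0001 t 43.35
```

View pics/c30.png

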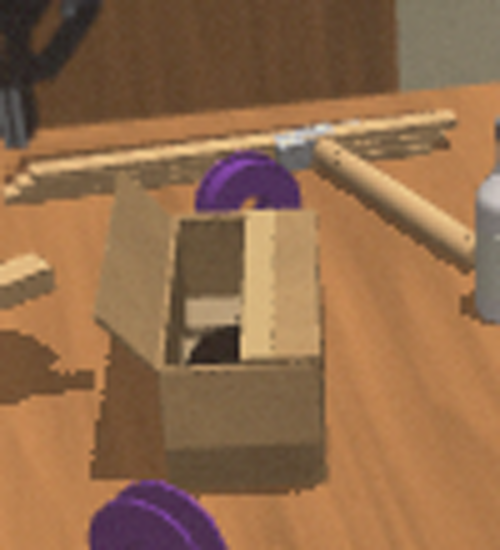

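Far flap is closed level. Now the near one, mirror-wise.

```bash
python3 -m creep '[[0,0,0.04,0,0,0.006,0],[0,0,0.075,0,0,0.006,0],[0,0,0.086,0,0,0.006,0],[0,0,0.086,0,0,0.006,0],[0.03,0,0.086,0,0,0.006,0],[0.045,0,0.086,0,0,0.006,0],[0.055,0,0.086,0,0,0.006,0],[0.065,0,0.086,0,0,0.006,0]]'; python3 -m creep '[[0.01,0,0,0,0,0,0],[0.02,0,0,0,0,0,0],[0.025,0,0,0,0,0,0],[0.025,0,0,0,0,0,0]]';python3 - <<'E'
from h import *
plan(np.r_[loc(CC,CY,-.04,0),.104],CY)
s=snap('side','s31')
cv2.imwrite('pics/c31.png',cv2.resize(s[90:200,160:260],None,fx=5,fy=5,interpolation=cv2.INTER_CUBIC))
E

```

```text
time: 44.2
ee_pos: [0.3786, 0.3086, 0.105]
tcp_rot: [-179.9, -0.1, -11.4]
wrist_force: [-0.7, 1.1, 0.1]
opening: -0.0004
time: 44.6
ee_pos: [0.4027, 0.3036, 0.1042]
tcp_rot: [-180.0, -0.1, -11.4]
wrist_force: [0.8, -0.1, -0.4]
opening: 0.0003
shift [-0.001  -0.0004  0.0002] rot [-0.0005 -0.001  -0.0031] | pos [0.4027 0.3036 0.1042] rpy [-1.7997e+02 -6.0000e-02 -1.1380e+01] q [ 37.   -1.9 -11.   80.8  -0.  138.4] F [ 0.8 -0.1 -0.4] op 0.0003 t 44.6
```

View pics/c31.png

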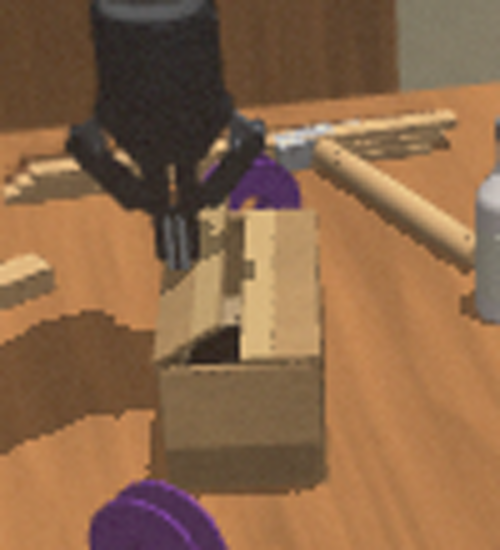

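```bash
python3 -m creep '[[0.008,0,0.003,0,0,0,0],[0.012,0,0.006,0,0,0,0],[0.014,0,0.009,0,0,0,0],[0.014,0,0.0105,0,0,0,0],[0.014,0,0.0105,0,0,0,0]]'; python3 -m creep '[[0,0,0.001,0,0,0,0],[0,0,0.003,0,0,0,0],[0,0,0.003,0,0,0,0]]'
```

```text
time: 45.15
ee_pos: [0.4157, 0.3008, 0.0933]
tcp_rot: [-180.0, -0.0, -11.3]
wrist_force: [-0.3, 0.2, -0.0]
opening: -0.0
time: 45.45
ee_pos: [0.416, 0.3011, 0.0919]
tcp_rot: [-179.9, -0.1, -11.3]
wrist_force: [-2.4, -2.6, 9.2]
opening: 0.0001
```

Now retract clear, over free bench, and check everything.

```bash
python3 -m creep '[[0,0,-0.05,0,0,0,0],[0,0,-0.1,0,0,0,0],[-0.05,-0.04,-0.15,0,0,0,0],[-0.1,-0.08,-0.15,0,0,0,0],[-0.12,-0.1,-0.15,0,0,0,0],[-0.14,-0.1,-0.15,0,0,0,0],[-0.14,-0.1,-0.15,0,0,0,0]]'; python3 - <<'E'
from h import *
s=snap('side','s32');t=snap('top','t32')
cv2.imwrite('pics/c32.png',np.hstack([cv2.resize(s[100:200,160:260],None,fx=4,fy=4,interpolation=cv2.INTER_CUBIC),cv2.resize(t[150:250,100:200],None,fx=4,fy=4,interpolation=cv2.INTER_CUBIC)]))
cv2.imwrite('pics/c32r.png',np.vstack([cv2.resize(t[148:208,245:370],None,fx=6,fy=6,interpolation=cv2.INTER_CUBIC)]))
plan([.3,.4,.2],0)
E
```

```text
time: 46.15
ee_pos: [0.2952, 0.4287, 0.2411]
tcp_rot: [-179.9, -0.0, -11.1]
wrist_force: [0.3, -0.5, 0.8]
opening: 0.0004
shift [0.0076 0.0259 0.0407] rot [-0.0005 -0.0012 -0.1959] | pos [0.2976 0.4269 0.2407] rpy [-1.7996e+02 -7.0000e-02 -1.1230e+01] q [ 55.1   1.    7.   95.9  -0.  156.4] F [ 0.7 -0.  -0.3] op -0.0001 t 46.25
```

View pics/t32.png

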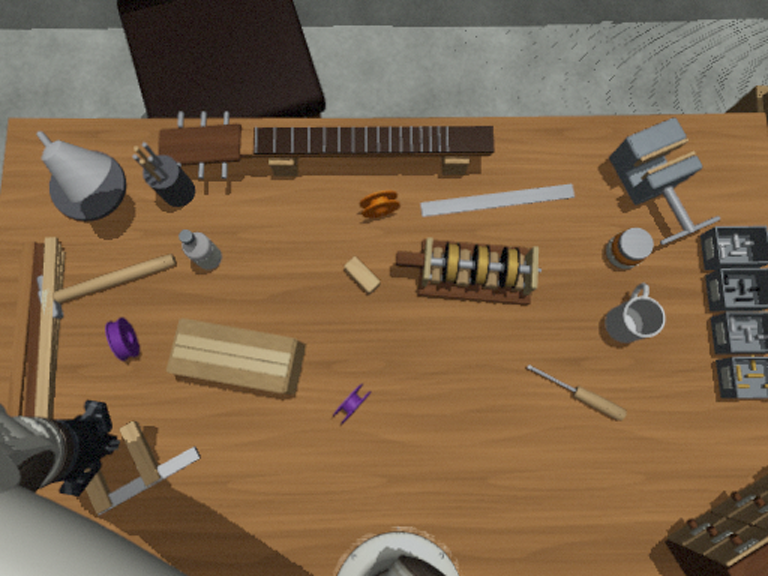

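View pics/c32.png

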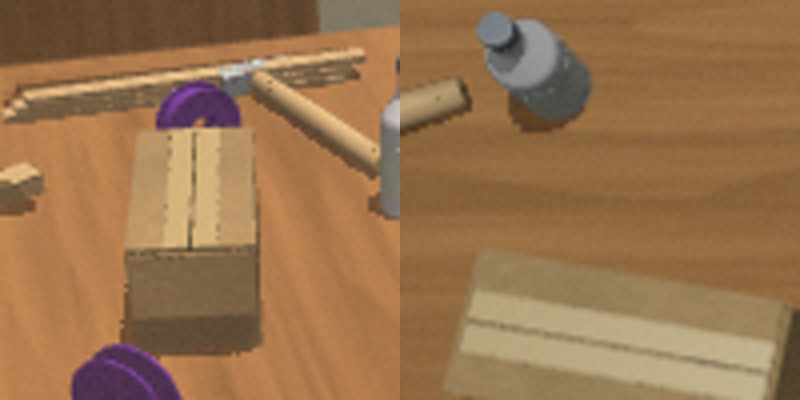

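View pics/c32r.png

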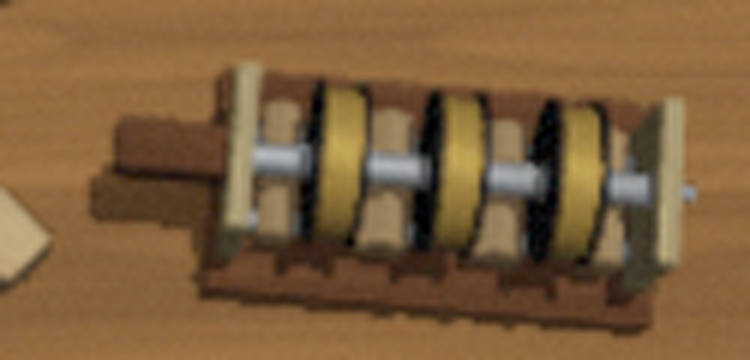

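```bash
python3 - <<'E'
from h import *
print(proj('side',[np.r_[loc(RC,RY,0,y),.0623] for y in(-.118,-.114)]))
s=cv2.imread('pics/raw_s32.png')
cv2.imwrite('pics/c33.png',cv2.resize(s[245:285,300:350],None,fx=12,fy=12,interpolation=cv2.INTER_CUBIC))
for a in ('s26','s27','s32'):
    pass
E
```

```text
[[324.26491395 267.05906234]
 [323.67331251 265.75023932]]
```

View pics/c33.png

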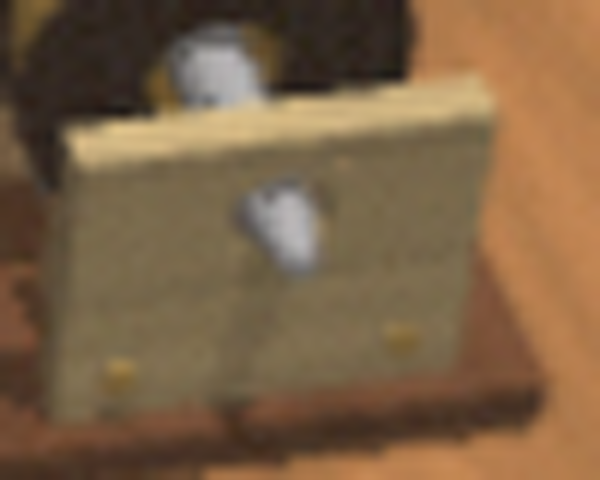

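```bash
python3 -m creep '[[0,0,0,0,0,0,0],[0,0,0,0,0,0,0],[0,0,0,0,0,0,0]]'; python3 -c "
from workcell import bot
print(bot.job_done())"
```

```text
time: 46.55
ee_pos: [0.2989, 0.4259, 0.2406]
tcp_rot: [-180.0, -0.1, -11.4]
wrist_force: [0.1, 0.1, -0.5]
opening: -0.0003
the job is handed in; nothing more can be done
None
```

The swap is done, and I handed it in at 46.6 s of the 210 s allowed. There were three full spools and one empty at the start.

**What I did:**
- Folded both long flaps out to their stops.
- Put the full spools in the three rack bays and the empty one in the carton's -y slot.
- Re-found the spindle after it had been knocked, then threaded it from the +y side through both plates and all three spools. It stopped with the grip against the plate at about 15 N.
- Folded the far flap shut, then the near one.

**What the last checks showed:**
- **Rack:** the final top view shows all three full spools seated and threaded, with no shaft visible between the grip and the plate. In the side view the nose sits about half a pixel (roughly 1–2 mm) from where it should be when home.
- **Carton:** both flaps look level, with only a thin seam between them. The closed flaps hide the empty spool, but I saw it standing in its slot before closing them.
- **Bystanders and look-alikes:** these look unmoved by eye; I did not measure them.
- **Forces:** the highest wrist force I read was about 28 N, while seating the first spool.

No check failed. The one disagreement: while seating the middle spool I felt a 7 N sideways push, and moved it about 4 mm towards -y before it dropped in.

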